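# Scrape the soap board clean and put the scraper away

## Robot

A 6-joint arm with a two-finger parallel gripper is mounted at the origin on the work surface. World frame = base frame: x ahead of the robot, y to its left, z up, the work surface at z = 0. Lengths are in m, angles in rad, forces in N, time in s.
With the tool pointing down it reaches from about 0.375 to 0.9 m from the base axis. Payload 3.1 kg.
Tool frame: the origin (TCP) lies at the very end of the fingers, on their centre line; the grasp point (between the pads) lies 19 mm behind it; z points along the fingers, y is the line along which they close (so a half turn about z gives the same grasp; the last joint's range is limited). The gripper opens to 85 mm and grips with 20 to 120 N. Pads are 22 mm wide; open, the fingers measure 114 mm over their backs; the gripper's body (76 mm by 85 mm) begins 54 mm behind the grasp point. The pads swing forward as they close: fully open they stand 13 mm farther back than shut.
Start: joints at [-1.393, 0.527, 1.433, -0, 1.181, -0.178], TCP at [0.218, -0.586, 0.231] pointing down, gripper open.
Joint ranges: [-3.08, 3.08], [-0.75, 2.2], [0.22, 2.44], [-1.43, 4.57], [0, 2.65], [-2.85, 2.85]. Speed limits (rad/s): [2.79, 2.79, 3.14, 3.14, 3.14, 3.14].

## Interface

Orientations are given as a unit quaternion [x, y, z, w].
In Python, from station import manip, vision gives the robot as it stands.
- The arm moves only by the tool drive_tool, never from a script. Its argument "deltas" is a list that holds one entry, the list of rows, each a list of 4 numbers: the shift along the tool's x, y, z in mm, then the turn about the tool's z in rad. A call has 1 to 5 rows; each row is the pose to reach, as a shift and turn from the pose commanded when the call began, along the tool's axes at that moment; what a row does not reach only later rows make up. A row lasts 1/12 s, in which the tool goes at most 41.7 mm and 7.16 degrees, less where a joint would pass 70% of its speed; a pose out of reach is approached as far as the arm can. A call with a gripper value outside its range is refused whole. "jaw" is the finger opening in mm, from 0 to 85.4, set as the call begins (left out, the last holds). The fingers move at their own pace and stop on an object; "force" is the grip in N (left out, the last holds). Time passes only in rows, so rows that repeat a pose let the fingers close. It gives the time, the measured TCP pose, the force, the opening and the grip force at its end, in the units of the state.
- manip.sense(): the state, without advancing time (a new reading comes with each control period).
- vision.snapshot(name): name is "scene" or "top"; returns the picture (384x512x3 uint8, red, green, blue); there is no depth.
- vision.camera_model(name): a dict with "camera_matrix" (3x3 intrinsics, pixels), "D" ([k1, k2, p1, p2, k3] as OpenCV has them; the pictures are not rectified), "rvec" (rotation vector, rad) and "tvec" (3), from world to camera coordinates, as OpenCV has them. Camera axes: x right, y down, z forward; pixel columns grow to the right and rows downward; lengths in m; the calibration is good to about 2 mm. A picture is of the moment at which its call begins. camera_model takes no time and is no camera call.
- manip.sign_off(): hands the job in; it is judged then, once.
The state is a dict: "t": time; "q": joint angles; "qd": joint speeds; "tau": joint torques, N m; "tcp_pos": TCP position; "tool_rot": TCP orientation; "force": force on the tool from outside, world axes, zero at the start; "ft_torque": the same for the moment, N m; "finger_gap": opening from 0.0 (shut) to 1.0 (fully open); "gripper_force": force on a finger pad.
Only numpy, scipy, OpenCV 4.12 (cv2) and the standard library are available. Lean on these libraries where they do the work, as an engineer would, in place of code of your own. Each camera call takes 0.05 s, during which the arm holds its last target. There are 200 camera calls.

## Task

Use the scraper's blade to sweep all four soap offcuts off the marble board into the tray at its end, without touching them with the gripper or the arm. Then lay the scraper flat on the counter and let go, take it again the other way and stand it upright in the cup, handle down and blade up. Leave the bottle, jar and soap carton where they are and keep the cup standing.

Things in the scene. Friction and masses are not known exactly. Their poses are not given: they have to be found in the camera images.
- board: fixed white marble board (x +-120, y +-100 mm, top at 35 mm) with an open dark wooden catch tray fixed to one short end. Origin under the marble's centre at counter height; x points along the board to the tray, y across, z up. Tray: x 120 to 205, y +-100, floor 5 mm high, three walls 5 mm thick, 30 mm high (5 mm lower than the marble)
- tray_floor (a point): point on the tray's inner floor, 160 mm along the board's x from the board's origin, 5 mm above the counter, axes as the board's
- scraper: hand scraper, 210 mm long, 150 g, at first lying flat. x runs handle to blade, y across, z up; origin at mid length on its underside. Square wooden handle 22 x 22 mm, x -105 to 40; dark head bar x 40 to 60, 110 mm wide, 22 thick; flat steel blade x 60 to 105, 110 mm wide, 4 mm thick (z 9 to 13). Centre of mass near x = 30
- scraper_end (a point): centre of the free end of the scraper's handle (x = -105, z = 11 in the scraper's frame)
- scraper_edge (a point): middle of the scraper's blade edge (x = 105, z = 11)
- scraper_mid (a point): middle of the scraper's length and thickness (x = 0, z = 11)
- cup: blue stoneware holder cup, straight round wall, outer diameter 62, inner diameter 54, height 85 mm, inner floor 6 mm up, 0.5 kg, loose. Origin under its centre, z up
- cup_floor (a point): centre of the cup's inner floor
- bottle: amber bottle, diameter 54, 120 mm tall, a bystander; origin under its centre
- jar: glass cream jar, diameter 60, 45 mm tall, a bystander; origin under its centre
- soapbox: wrapped soap carton 58 x 85 x 30 mm, a bystander; origin under its centre
- chip0: pink soap offcut, a flat loose chip 36 x 28 x 9 mm, 10 g, at first lying flat on the marble; origin at the centre of its underside
- chip1: green soap offcut, a flat loose chip 36 x 28 x 9 mm, 10 g, at first lying flat on the marble; origin at the centre of its underside
- chip2: yellow soap offcut, a flat loose chip 36 x 28 x 9 mm, 10 g, at first lying flat on the marble; origin at the centre of its underside
- chip3: violet soap offcut, a flat loose chip 36 x 28 x 9 mm, 10 g, at first lying flat on the marble; origin at the centre of its underside

How it is judged:
On the way, in this order (a step that is already met when the one before it is completed fails the run):
1. all four soap offcuts are in the tray (x of chip0 in the frame of tray_floor between -0.042 and 0.044 m and y of chip0 in the frame of tray_floor between -0.1 and 0.1 m and z of each of chip0, chip1, chip2, chip3 in the frame of tray_floor below 0.03 m and x of chip1 in the frame of tray_floor between -0.042 and 0.044 m and y of chip1 in the frame of tray_floor between -0.1 and 0.1 m and x of chip2 in the frame of tray_floor between -0.042 and 0.044 m and y of chip2 in the frame of tray_floor between -0.1 and 0.1 m and x of chip3 in the frame of tray_floor between -0.042 and 0.044 m and y of chip3 in the frame of tray_floor between -0.1 and 0.1 m), for 0.2 s.
2. the scraper lies flat on the counter, let go and still (height (world z) of scraper_mid below 0.018 m and angle between scraper's own x axis and vertical between 1.42 and 1.72 rad and contact force between the fingers and scraper below 0.2 N and linear speed of scraper below 0.03 m/s), for 0.2 s.
At the end, for the whole second after the job is handed in: All four offcuts are in the tray (centre within its walls, lower than the marble's top); the scraper stands in the cup with the end of its handle on or near the cup's floor (within 24 mm of it), blade up, leaning less than 0.5 rad; the cup stands upright on the counter, at rest (all of step 1 and horizontal distance between scraper_end and cup_floor below 0.03 m and z of scraper_end in the frame of cup below 0.03 m and angle between scraper's own x axis and vertical below 0.5 rad and angle between cup's own z axis and vertical below 0.1 rad and height (world z) of cup below 0.01 m and linear speed of cup below 0.05 m/s); the robot touches nothing.
It fails at once if the gripper or the arm touches a soap offcut (contact force between any of the fingers, the arm and chip0 above 0.3 N or contact force between any of the fingers, the arm and chip1 above 0.3 N or contact force between any of the fingers, the arm and chip2 above 0.3 N or contact force between any of the fingers, the arm and chip3 above 0.3 N).
It fails at once if the bottle, jar or soap carton is moved more than 30 mm or tipped (distance of any of bottle, jar, soapbox from where it was at the start of the episode above 0.03 m or angle between any of bottle, jar, soapbox's own z axis and vertical above 0.4 rad).
It fails at once if the cup is knocked over (angle between cup's own z axis and vertical above 0.6 rad).
It also fails if it takes over 72 s, if anything falls off the work surface, if the arm or the gripper's body presses on something with over 40 N, if the wrist force passes 120 N, or if a joint passes its speed limit or range.

## Working session

There is one attempt and no reset: what is moved stays moved. The work goes in short steps, Python scripts to look and compute and a tool call to move; the robot and the scene stay as the last step left them, time stands still between calls to the robot, and variables do not carry over. Pictures are saved under pics/ and viewed, at most 10 in all, crops included, and the job is handed in when it is done.

Besides the shell and the picture viewer there is one more tool, called as name(argument=value, ...), one argument or row to a line, values as JSON. drive_tool: Moves the arm, as the interface text tells. Its arguments: {"type":"object","properties":{"deltas":{"type":"array"},"jaw":{"type":"number"},"force":{"type":"number"}},"required":["deltas"]}

```bash
mkdir -p pics; ls
python3 - <<'E'
from station import manip, vision
import cv2,numpy as np
for n in("top","scene"):
    im=vision.snapshot(n); cv2.imwrite(f"pics/{n}0.png",cv2.resize(im[:,:,::-1],(800,600),interpolation=cv2.INTER_CUBIC)); np.save(f"pics/{n}0.npy",im)
    print(vision.camera_model(n))
s=manip.sense();print(s)
E
```

```text
pics
{'camera_matrix': array([[443.42182919,   0.        , 258.66579319],
       [  0.        , 443.42182919, 197.51858683],
       [  0.        ,   0.        ,   1.        ]]), 'D': array([-0.14657325,  0.        ,  0.        ,  0.        ,  0.        ]), 'rvec': array([ 2.19760581, -2.15296   ,  0.09824913]), 'tvec': array([-0.01350165,  0.58952347,  1.09897519])}
{'camera_matrix': array([[364.63315471,   0.        , 257.3238098 ],
       [  0.        , 364.63315471, 194.13654032],
       [  0.        ,   0.        ,   1.        ]]), 'D': array([-0.05152149,  0.        ,  0.        ,  0.        ,  0.        ]), 'rvec': array([ 1.20577185,  2.3420247 , -0.95696146]), 'tvec': array([ 0.33222624, -0.30899207,  1.19886073])}
{'t': 0.1, 'q': array([-1.39352487e+00,  5.28380675e-01,  1.43379587e+00, -2.63272153e-05,
        1.18137310e+00, -1.78531340e-01]), 'qd': array([ 0.0009802 , -0.00142758, -0.00195905,  0.00088009, -0.0007763 ,
        0.00079341]), 'tau': array([-1.57557283e-04, -4.43304849e+01, -1.78586143e+01, -2.51370057e-04,
        3.87762513e-03,  2.56483884e-05]), 'tcp_pos': array([ 0.2176006 , -0.58520529,  0.23041997]), 'tool_rot': array([ 9.84215880e-01,  1.76969329e-01, -1.15567289e-05, -9.78504810e-04]), 'force': array([-0.14202018,  0.13633625, -0.71743895]), 'ft_torque': array([0.03358452, 0.00914002, 0.00100382]), 'gripper_force': 0.0, 'finger_gap': 0.9999640214057799}
```

View pics/top0.png

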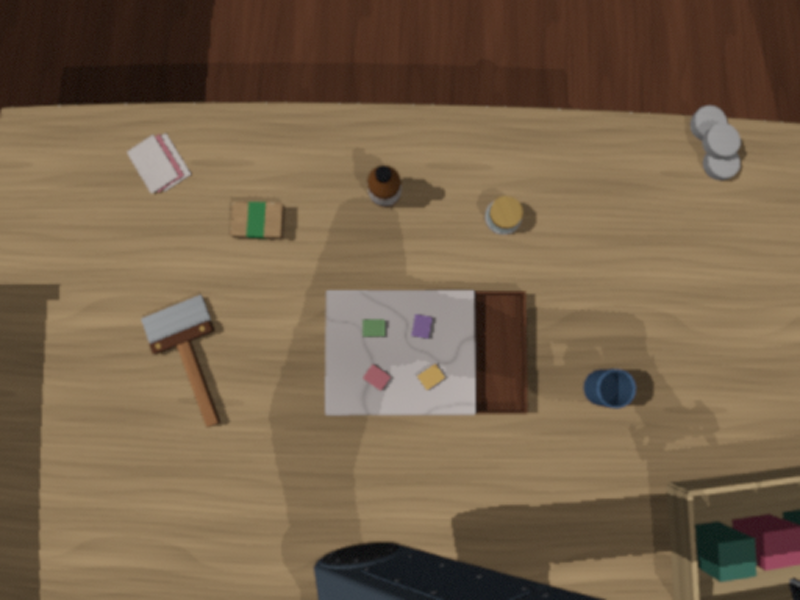

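View pics/scene0.png

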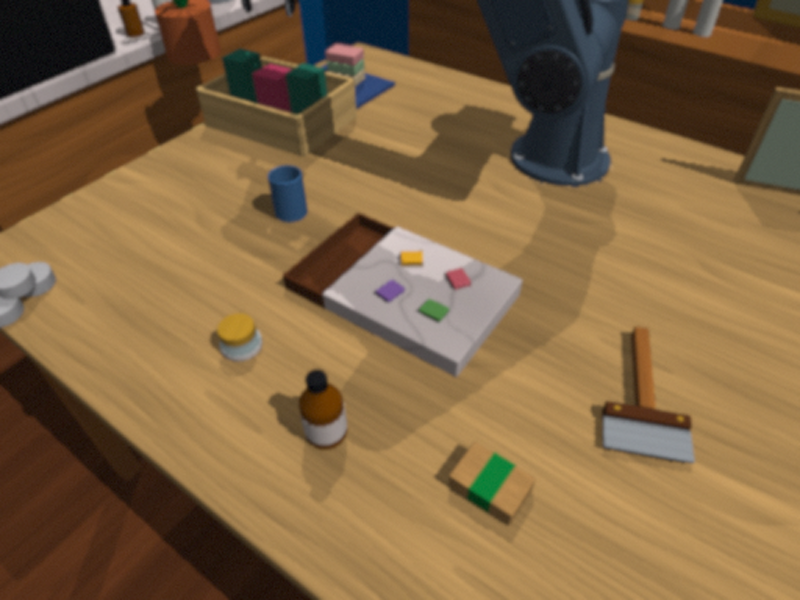

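The top view shows the scraper at left, from its handle end at (212,422) to its blade edge at (175,308). The board spans (326–475, 290–415) with the tray on its right, and the chips are near (374,328), (423,326), (377,377) and (431,377). The cup is at about (615,388), the bottle (384,185), the jar (505,213) and the carton (257,218). The scene view agrees.

```bash
cat > h.py <<'E'
import cv2,numpy as np
from station import manip,vision
def ray(n,uv,z):
    m=vision.camera_model(n);K=m["camera_matrix"];R=cv2.Rodrigues(m["rvec"])[0];t=m["tvec"]
    p=cv2.undistortPoints(np.array(uv,float).reshape(-1,1,2),K,m["D"]).reshape(-1,2)
    d=np.c_[p,np.ones(len(p))]@R; c=-R.T@t
    return c+d*((np.reshape(z,(-1,1))-c[2])/d[:,2:])
def big(mask,k=1):
    c=cv2.findContours(mask.astype(np.uint8),cv2.RETR_EXTERNAL,cv2.CHAIN_APPROX_NONE)[0]
    return sorted(c,key=cv2.contourArea)[::-1][:k]
def save(n,name,box=None,s=1.5625):
    im=vision.snapshot(n); np.save(f"pics/{name}.npy",im); o=im
    if box: o=im[box[1]:box[3],box[0]:box[2]]
    cv2.imwrite(f"pics/{name}.png",cv2.resize(o[:,:,::-1],None,fx=s,fy=s,interpolation=cv2.INTER_CUBIC)); return im
E
python3 - <<'E'
from h import *
im=np.load("pics/top0.npy");hsv=cv2.cvtColor(im,cv2.COLOR_RGB2HSV)
H,S,V=[hsv[...,i].astype(int) for i in range(3)]
yy,xx=np.mgrid[:384,:512]
def at(u,v,r): return (abs(xx-u/1.5625)<r)&(abs(yy-v/1.5625)<r)
def rect(c,z):
    w=ray("top",c.reshape(-1,2),z)[:,:2]*1000
    r=cv2.minAreaRect(w.astype(np.float32)); return np.round(r[0],1),np.round(r[1],1),round(r[2],1)
# board (marble bright low sat)
b=big(at(400,352,60)&(S<60)&(V>110))[0]; print("marble",rect(b,.035))
for n,u,v in(("green",374,328),("violet",423,326),("pink",377,377),("yel",431,377)):
    print(n,rect(big(at(u,v,14)&(S>75))[0],.044))
print("blade",rect(big(at(178,320,25)&(S<70)&(V>90))[0],.013))
dark=at(185,360,50)
hd=big(at(205,390,28)&(S>150)&(V>60))[0]; print("handle",rect(hd,.022))
print("pts",ray("top",np.array([[212,422],[185,345],[142,322],[205,296],[215,322],[152,350]])/1.5625,[.022,.022,.013,.013,.022,.022]).round(3).tolist())
print("cup rim",rect(big(at(610,388,22)&(H>95)&(H<125)&(S>120))[0],.085), ray("top",[[615/1.5625,388/1.5625]],.085))
print("others",ray("top",np.array([[384,175],[506,212],[257,218]])/1.5625,[.12,.045,.03]).round(3).tolist())
E
```

```text
marble (array([519.4,   4.4]), array([201.4, 240.3]), 1.6)
green (array([557.1,  47. ]), array([22.5, 30. ]), 1.2)
violet (array([561.5, -29.7]), array([20.5, 30. ]), 81.6)
pink (array([478.9,  40.2]), array([34.4, 26.1]), 57.6)
yel (array([481. , -45.9]), array([27.9, 36.1]), 36.6)
blade (array([567.4, 381.4]), array([ 47.5, 114.4]), 23.2)
handle (array([471.4, 328.4]), array([0., 0.]), 0.0)
pts [[0.398, 0.308, 0.022], [0.522, 0.359, 0.022], [0.559, 0.438, 0.013], [0.605, 0.331, 0.013], [0.562, 0.31, 0.022], [0.513, 0.415, 0.022]]
cup rim (array([ 467.7, -324.1]), array([48.5, 33.7]), 6.1) [[ 0.46767691 -0.33051706  0.085     ]]
others [[0.785, 0.033, 0.12], [0.749, -0.164, 0.045], [0.735, 0.245, 0.03]]
```

```bash
cat >> h.py <<'E'
def yaw(q): # angle of the tool's x in world, deg
    x,y,z,w=q; return np.degrees(np.arctan2(2*(x*y+z*w),1-2*(y*y+z*z)))
def plan(wps,start=None):
    """wps: (x,y,z mm, yaw deg[, speed mm/row]); prints per-call target, rows"""
    if start is None:
        s=manip.sense(); start=(*(s["tcp_pos"]*1000),yaw(s["tool_rot"])); print("now",np.round(start,1),"t",s["t"],"q6",s["q"][5].round(2))
    p=np.array(start,float)
    for w in wps:
        g=np.array(w[:4],float); sp=w[4] if len(w)>4 else 38
        n=max(np.linalg.norm(g[:3]-p[:3])/sp,abs(g[3]-p[3])/6.8,1e-9); k=int(np.ceil(n/5)); st=(g-p)/k; r=min(5,int(np.ceil(n/k)))
        print("->",w,"calls",k)
        for i in range(k):
            a=np.radians(p[3]); d=st
            X=np.array([np.cos(a),np.sin(a)]);Y=np.array([np.sin(a),-np.cos(a)])
            o=[round(d[:2]@X,1),round(d[:2]@Y,1),round(-d[2],1),round(-np.radians(d[3]),3)]
            print("  ",o,"rows",r); p=p+st
E
python3 - <<'E'
from h import *
plan([(440,-200,170,100),(490,250,120,203.2),(500.8,352.7,60,203.2)])
E
```

```text
now [ 217.6 -585.2  230.4   20.4] t 0.1 q6 -0.18
-> (440, -200, 170, 100) calls 3
   [np.float64(114.2), np.float64(-94.5), np.float64(20.1), np.float64(-0.463)] rows 4
   [np.float64(144.4), np.float64(-33.5), np.float64(20.1), np.float64(-0.463)] rows 4
   [np.float64(144.2), np.float64(34.5), np.float64(20.1), np.float64(-0.463)] rows 4
-> (490, 250, 120, 203.2) calls 4
   [np.float64(108.6), np.float64(31.8), np.float64(12.5), np.float64(-0.45)] rows 4
   [np.float64(83.9), np.float64(75.9), np.float64(12.5), np.float64(-0.45)] rows 4
   [np.float64(42.5), np.float64(104.9), np.float64(12.5), np.float64(-0.45)] rows 4
   [np.float64(-7.4), np.float64(113.0), np.float64(12.5), np.float64(-0.45)] rows 4
-> (500.8, 352.7, 60, 203.2) calls 1
   [np.float64(-50.4), np.float64(90.1), np.float64(60.0), np.float64(-0.0)] rows 4
```

drive_tool(
  deltas=[
    [[114,-94.5,20,-0.463],[114,-94.5,20,-0.463],[114,-94.5,20,-0.463],[114,-94.5,20,-0.463],[114,-94.5,20,-0.463]],
  ],
  jaw=70,
)

```text
t: 0.52
tcp_pos: [0.2929, -0.4508, 0.2099]
tool_rot: [0.916, 0.401, 0.001, -0.004]
force: [-0.6, 0.6, 0.7]
finger_gap: 0.823
gripper_force: 0.0
```

drive_tool(
  deltas=[
    [[144,-33.5,20,-0.463],[144,-33.5,20,-0.463],[144,-33.5,20,-0.463],[144,-33.5,20,-0.463],[144,-33.5,20,-0.463]],
  ],
)

```text
t: 0.93
tcp_pos: [0.3661, -0.3248, 0.1904]
tool_rot: [0.8, 0.6, 0.001, -0.002]
force: [1.1, -0.3, -0.4]
finger_gap: 0.825
gripper_force: 0.0
```

drive_tool(
  deltas=[
    [[144,34.5,20,-0.463],[144,34.5,20,-0.463],[144,34.5,20,-0.463],[144,34.5,20,-0.463],[144,34.5,20,-0.463]],
  ],
)

```text
t: 1.35
tcp_pos: [0.4407, -0.1985, 0.1707]
tool_rot: [0.641, 0.767, 0.0, -0.001]
force: [-1.0, -1.1, -0.1]
finger_gap: 0.816
gripper_force: 0.0
```

drive_tool(
  deltas=[
    [[108.6,32,12.5,-0.45],[108.6,32,12.5,-0.45],[108.6,32,12.5,-0.45],[108.6,32,12.5,-0.45]],
  ],
)

```text
t: 1.68
tcp_pos: [0.4512, -0.0854, 0.1582]
tool_rot: [0.453, 0.891, 0.0, -0.002]
force: [-0.2, 0.1, -0.1]
finger_gap: 0.82
gripper_force: 0.0
```

drive_tool(
  deltas=[
    [[84,76,12.5,-0.45],[84,76,12.5,-0.45],[84,76,12.5,-0.45],[84,76,12.5,-0.45]],
  ],
)

```text
t: 2.02
tcp_pos: [0.4653, 0.0266, 0.1459]
tool_rot: [0.243, 0.97, 0.0, -0.0]
force: [-0.5, 0.8, -0.9]
finger_gap: 0.82
gripper_force: 0.0
```

drive_tool(
  deltas=[
    [[42.5,105,12.5,-0.45],[42.5,105,12.5,-0.45],[42.5,105,12.5,-0.45],[42.5,105,12.5,-0.45]],
  ],
)

```text
t: 2.35
tcp_pos: [0.4796, 0.1393, 0.1335]
tool_rot: [0.02, 1.0, 0.001, 0.001]
force: [0.1, -0.6, -0.5]
finger_gap: 0.818
gripper_force: 0.0
```

drive_tool(
  deltas=[
    [[-7.4,113,12.5,-0.45],[-7.4,113,12.5,-0.45],[-7.4,113,12.5,-0.45],[-7.4,113,12.5,-0.45]],
  ],
)

```text
t: 2.68
tcp_pos: [0.4933, 0.2525, 0.1211]
tool_rot: [-0.203, 0.979, 0.001, 0.002]
force: [1.2, -0.6, 0.2]
finger_gap: 0.822
gripper_force: 0.0
```

drive_tool(
  deltas=[
    [[-50.4,90,60,0],[-50.4,90,60,0],[-50.4,90,60,0],[-50.4,90,60,0],[-50.4,90,60,0]],
  ],
)

```text
t: 3.1
tcp_pos: [0.5022, 0.3514, 0.0598]
tool_rot: [-0.2, 0.98, -0.0, -0.001]
force: [-0.2, -0.3, 0.6]
finger_gap: 0.82
gripper_force: 0.0
```

Run:
```python
from h import *
plan([(500.8,352.7,4,203.2,20)])
```

```text
now [ 502.2  351.4   59.8 -156.9] t 3.1 q6 -1.54
-> (500.8, 352.7, 4, 203.2, 20) calls 11
   [np.float64(0.1), np.float64(0.2), np.float64(5.1), np.float64(-0.571)] rows 5
   [np.float64(-0.0), np.float64(0.2), np.float64(5.1), np.float64(-0.571)] rows 5
   [np.float64(-0.1), np.float64(0.1), np.float64(5.1), np.float64(-0.571)] rows 5
   [np.float64(-0.2), np.float64(0.1), np.float64(5.1), np.float64(-0.571)] rows 5
   [np.float64(-0.2), np.float64(-0.0), np.float64(5.1), np.float64(-0.571)] rows 5
   [np.float64(-0.1), np.float64(-0.1), np.float64(5.1), np.float64(-0.571)] rows 5
   [np.float64(-0.0), np.float64(-0.2), np.float64(5.1), np.float64(-0.571)] rows 5
   [np.float64(0.1), np.float64(-0.2), np.float64(5.1), np.float64(-0.571)] rows 5
   [np.float64(0.1), np.float64(-0.1), np.float64(5.1), np.float64(-0.571)] rows 5
   [np.float64(0.2), np.float64(-0.0), np.float64(5.1), np.float64(-0.571)] rows 5
   [np.float64(0.1), np.float64(0.1), np.float64(5.1), np.float64(-0.571)] rows 5
```

Run:
```python
s=open('h.py').read()
s=s.replace("g=np.array(w[:4],float);","g=np.array(w[:4],float); g[3]=p[3]+(g[3]-p[3]+180)%360-180;").replace("o=[round(d[:2]@X,1),round(d[:2]@Y,1),","o=[float(round(d[:2]@X,1)),float(round(d[:2]@Y,1)),").replace("round(-d[2],1),round(-np.radians(d[3]),3)]","float(round(-d[2],1)),float(round(-np.radians(d[3]),3))]")
open('h.py','w').write(s)
```

drive_tool(
  deltas=[
    [[0,0,20,0],[0,0,40,0],[0.5,-1.5,56,0],[0.5,-1.5,56,0],[0.5,-1.5,56,0]],
  ],
)

```text
t: 3.52
tcp_pos: [0.5022, 0.348, 0.0054]
tool_rot: [-0.199, 0.98, -0.0, -0.0]
force: [-0.4, 0.1, 0.8]
finger_gap: 0.815
gripper_force: 0.0
```

drive_tool(
  deltas=[
    [[0,0,0,0],[0,0,0,0],[0,0,0,0],[0,0,0,0],[0,0,0,0]],
  ],
  jaw=0,
  force=100,
)

```text
t: 3.93
tcp_pos: [0.5023, 0.3503, 0.0069]
tool_rot: [-0.2, 0.98, 0.0, 0.001]
force: [0.1, -0.8, 5.9]
finger_gap: 0.226
gripper_force: 98.8
```

drive_tool(
  deltas=[
    [[0,0,-30,0],[0,0,-60,0],[0,0,-90,0],[0,0,-90,0],[0,0,-90,0]],
  ],
)

```text
t: 4.35
tcp_pos: [0.5027, 0.3506, 0.0975]
tool_rot: [-0.2, 0.98, 0.0, 0.002]
force: [-0.5, -0.7, -1.3]
finger_gap: 0.228
gripper_force: 98.4
```

Run:
```python
from h import *
save("scene","s1",(240,130,480,330),3.2)
```

```text
(no output)
```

View pics/s1.png

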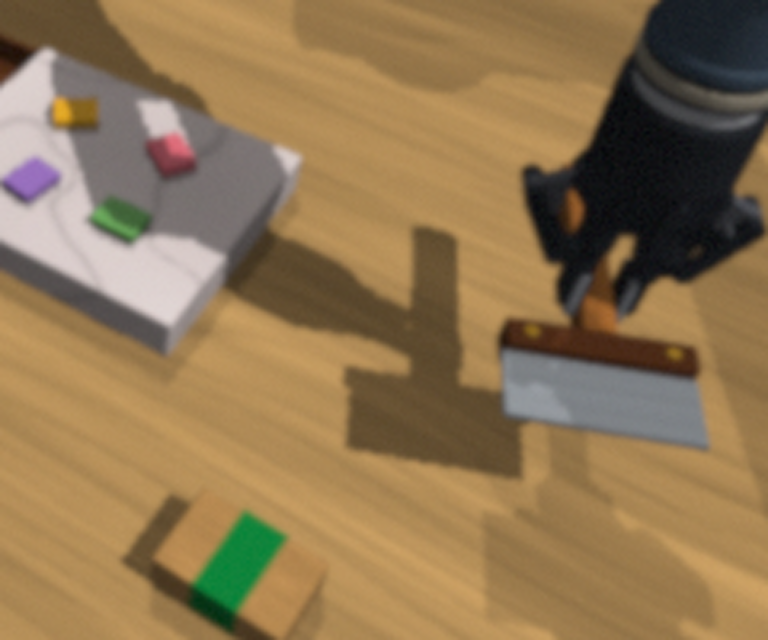

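```bash
cat >> h.py <<'E'
def B(bx,by):
    a=np.radians(1.6); C=np.array([519.4,4.4]); return C+bx*np.array([np.sin(a),-np.cos(a)])+by*np.array([np.cos(a),np.sin(a)])
E
python3 - <<'E'
from h import *
Y=91.6
plan([(*B(-220,45),97,Y),(*B(-135,45),60,Y),(*B(-135,45),43.5,Y,6),(*B(80,45),43.5,Y,15),(*B(80,45),100,Y),(*B(-135,-45),100,Y),(*B(-135,-45),60,Y,),(*B(-135,-45),43.5,Y,6),(*B(80,-45),43.5,Y,15)])
E
```

```text
now [ 501.3  349.9   95.7 -156.9] t 4.4 q6 -1.55
-> (np.float64(558.2396946576308), np.float64(225.57069905143854), 97, 91.6) calls 4
   [-0.9, -34.2, -0.3, 0.487] rows 5
   [-16.8, -29.8, -0.3, 0.487] rows 5
   [-28.8, -18.5, -0.3, 0.487] rows 5
   [-34.1, -2.9, -0.3, 0.487] rows 5
-> (np.float64(560.6130339491341), np.float64(140.60383927300842), 60, 91.6) calls 1
   [-85.0, 0.0, 37.0, -0.0] rows 3
-> (np.float64(560.6130339491341), np.float64(140.60383927300842), 43.5, 91.6, 6) calls 1
   [0.0, 0.0, 16.5, -0.0] rows 3
-> (np.float64(566.6161862747015), np.float64(-74.31233546066774), 43.5, 91.6, 15) calls 3
   [-71.7, 0.0, -0.0, -0.0] rows 5
   [-71.7, 0.0, -0.0, -0.0] rows 5
   [-71.7, 0.0, -0.0, -0.0] rows 5
-> (np.float64(566.6161862747015), np.float64(-74.31233546066774), 100, 91.6) calls 1
   [-0.0, -0.0, -56.5, -0.0] rows 2
-> (np.float64(470.64812359550217), np.float64(138.09089178788724), 100, 91.6) calls 2
   [107.5, -45.0, -0.0, -0.0] rows 4
   [107.5, -45.0, -0.0, -0.0] rows 4
-> (np.float64(470.64812359550217), np.float64(138.09089178788724), 60, 91.6) calls 1
   [0.0, -0.0, 40.0, -0.0] rows 2
-> (np.float64(470.64812359550217), np.float64(138.09089178788724), 43.5, 91.6, 6) calls 1
   [0.0, 0.0, 16.5, -0.0] rows 3
-> (np.float64(476.65127592106955), np.float64(-76.82528294578894), 43.5, 91.6, 15) calls 3
   [-71.7, 0.0, -0.0, -0.0] rows 5
   [-71.7, 0.0, -0.0, -0.0] rows 5
   [-71.7, 0.0, -0.0, -0.0] rows 5
```

drive_tool(
  deltas=[
    [[-1,-34,-1,0.12],[-1,-34,-1,0.24],[-1,-34,-1,0.36],[-1,-34,-1,0.487],[-1,-34,-1,0.487]],
  ],
)

```text
t: 4.82
tcp_pos: [0.5143, 0.3181, 0.0941]
tool_rot: [0.043, 0.999, -0.001, -0.002]
force: [-0.3, 0.9, -1.8]
finger_gap: 0.229
gripper_force: 98.5
```

drive_tool(
  deltas=[
    [[-17,-30,0,0.12],[-17,-30,0,0.24],[-17,-30,0,0.36],[-17,-30,0,0.487],[-17,-30,0,0.487]],
  ],
)

```text
t: 5.23
tcp_pos: [0.5292, 0.2872, 0.0948]
tool_rot: [0.281, 0.96, -0.001, -0.001]
force: [-0.0, -0.1, -1.8]
finger_gap: 0.228
gripper_force: 98.6
```

drive_tool(
  deltas=[
    [[-29,-18.5,0,0.12],[-29,-18.5,0,0.24],[-29,-18.5,0,0.36],[-29,-18.5,0,0.487],[-29,-18.5,0,0.487]],
  ],
)

```text
t: 5.65
tcp_pos: [0.5439, 0.2562, 0.0953]
tool_rot: [0.503, 0.864, -0.001, -0.001]
force: [0.1, -0.5, -1.6]
finger_gap: 0.225
gripper_force: 98.7
```

drive_tool(
  deltas=[
    [[-34,-3,0,0.12],[-34,-3,0,0.24],[-34,-3,0,0.36],[-34,-3,0,0.487],[-34,-3,0,0.487]],
  ],
)

```text
t: 6.07
tcp_pos: [0.5582, 0.2253, 0.0956]
tool_rot: [0.696, 0.718, -0.001, -0.0]
force: [0.9, 0.0, -0.2]
finger_gap: 0.225
gripper_force: 98.7
```

drive_tool(
  deltas=[
    [[-28,0,12,0],[-56,0,24,0],[-85,0,37,0],[-85,0,37,0],[-85,0,37,0]],
  ],
)

```text
t: 6.48
tcp_pos: [0.5602, 0.1392, 0.0582]
tool_rot: [0.697, 0.718, -0.001, -0.001]
force: [-0.1, -0.1, -1.2]
finger_gap: 0.228
gripper_force: 98.7
```

Run:
```python
from h import *
Y=91.6
plan([(*B(-135,45),43.5,Y,6)])
```

```text
now [560.2 139.2  58.2  91.7] t 6.4833 q6 0.02
-> (np.float64(560.6130339491341), np.float64(140.60383927300842), 43.5, 91.6, 6) calls 1
   [1.3, 0.5, 14.7, 0.002] rows 3
```

drive_tool(
  deltas=[
    [[0,0,5,0],[0,0,10,0],[0,0,14.5,0],[0,0,14.5,0],[0,0,14.5,0]],
  ],
)

```text
t: 6.9
tcp_pos: [0.5606, 0.1411, 0.0445]
tool_rot: [0.697, 0.717, -0.0, -0.0]
force: [-0.4, 0.4, -1.1]
finger_gap: 0.228
gripper_force: 98.7
```

drive_tool(
  deltas=[
    [[-15,0,0,0],[-30,0,0,0],[-45,0,0,0],[-60,0,0,0],[-72,0,0,0]],
  ],
)

```text
t: 7.32
tcp_pos: [0.5631, 0.0678, 0.0451]
tool_rot: [0.698, 0.717, 0.0, 0.0]
force: [-0.5, 0.8, -1.6]
finger_gap: 0.225
gripper_force: 98.7
```

Run:
```python
from h import *
save("scene","s2",(150,100,390,280),3.2)
```

```text
(no output)
```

View pics/s2.png

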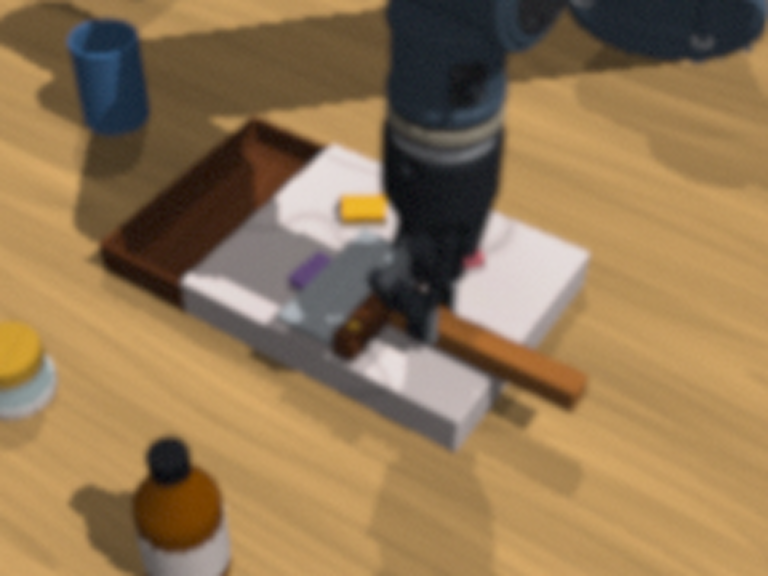

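The chip slides under the blade and meets the head bar as intended. The gripper sits behind it at (410,290), clear of pink and yellow, so I continue.

drive_tool(
  deltas=[
    [[-15,0,1,0],[-30,0,1,0],[-45,0,1,0],[-60,0,1,0],[-72,0,1,0]],
  ],
)

```text
t: 7.78
tcp_pos: [0.5649, -0.0041, 0.044]
tool_rot: [0.698, 0.716, 0.0, 0.0]
force: [-0.6, -0.7, -1.2]
finger_gap: 0.228
gripper_force: 98.7
```

drive_tool(
  deltas=[
    [[-15,0,0,0],[-30,0,0,0],[-45,0,0,0],[-60,0,0,0],[-75,0,0,0]],
  ],
)

```text
t: 8.2
tcp_pos: [0.5668, -0.079, 0.044]
tool_rot: [0.698, 0.716, 0.0, 0.0]
force: [0.1, 0.2, -1.5]
finger_gap: 0.23
gripper_force: 98.7
```

drive_tool(
  deltas=[
    [[0,0,0,0],[0,0,0,0],[0,0,-28,0],[0,0,-56,0],[0,0,-56,0]],
  ],
)

```text
t: 8.62
tcp_pos: [0.5695, -0.0781, 0.1041]
tool_rot: [0.697, 0.717, 0.002, 0.004]
force: [1.8, -0.3, -0.8]
finger_gap: 0.23
gripper_force: 98.8
```

drive_tool(
  deltas=[
    [[27,-11,0,0],[54,-22,0,0],[81,-33,0,0],[108,-45,0,0],[108,-45,0,0]],
  ],
)

```text
t: 9.03
tcp_pos: [0.5132, 0.0338, 0.0991]
tool_rot: [0.696, 0.718, -0.002, -0.004]
force: [-0.4, -0.1, -2.0]
finger_gap: 0.228
gripper_force: 98.7
```

drive_tool(
  deltas=[
    [[27,-11,0,0],[54,-22,0,0],[81,-33,0,0],[110,-45,0,0],[110,-45,0,0]],
  ],
)

```text
t: 9.45
tcp_pos: [0.4662, 0.1414, 0.0993]
tool_rot: [0.696, 0.718, -0.002, -0.002]
force: [-1.3, 0.5, -1.3]
finger_gap: 0.226
gripper_force: 98.7
```

Run:
```python
from h import *
Y=91.6
save("top","t2",(190,170,350,280),4.8)
plan([(*B(-135,-45),44,Y,6)])
```

```text
now [468.3 139.7  99.5  91.8] t 9.5 q6 0.03
-> (np.float64(470.64812359550217), np.float64(138.09089178788724), 44, 91.6, 6) calls 2
   [-0.9, 1.2, 27.7, 0.002] rows 5
   [-0.9, 1.2, 27.7, 0.002] rows 5
```

View pics/t2.png

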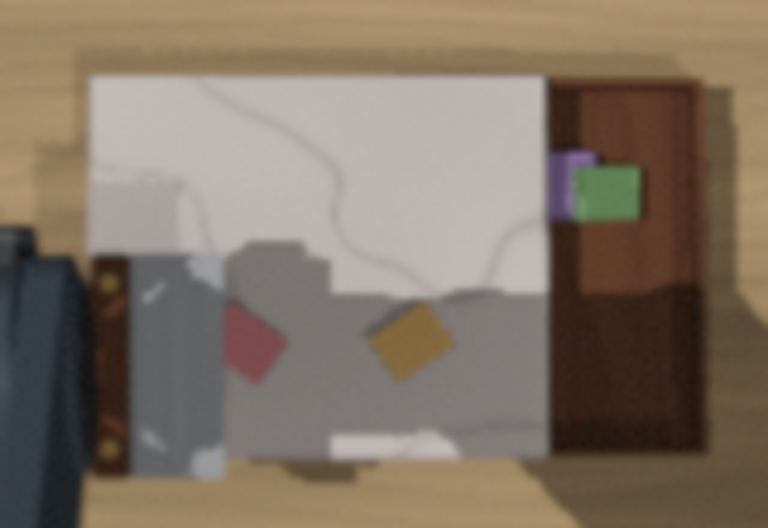

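Green and violet are in the tray at (605,192) and (572,185). The bar spans y 255–475, so it covers pink (250,340) and yellow (410,342), and I sweep the second row.

drive_tool(
  deltas=[
    [[0,0,18,0],[-1,1,36,0],[-1,1,46,0],[-1,1,55.5,0],[-1,1,55.5,0]],
  ],
)

```text
t: 9.92
tcp_pos: [0.4715, 0.1356, 0.0427]
tool_rot: [0.698, 0.716, -0.001, -0.001]
force: [0.5, -0.4, -1.4]
finger_gap: 0.228
gripper_force: 98.7
```

drive_tool(
  deltas=[
    [[-15,0,0,0],[-30,0,0,0],[-45,0,0,0],[-60,0,0,0],[-72,0,0,0]],
  ],
)

```text
t: 10.33
tcp_pos: [0.4745, 0.0628, 0.0448]
tool_rot: [0.698, 0.716, 0.0, 0.0]
force: [0.1, -1.1, -2.2]
finger_gap: 0.224
gripper_force: 98.7
```

drive_tool(
  deltas=[
    [[-15,0,0,0],[-30,0,0,0],[-45,0,0,0],[-60,0,0,0],[-72,0,0,0]],
  ],
)

```text
t: 10.75
tcp_pos: [0.4764, -0.0094, 0.0449]
tool_rot: [0.698, 0.716, 0.0, 0.001]
force: [0.2, -0.1, -1.4]
finger_gap: 0.229
gripper_force: 98.7
```

drive_tool(
  deltas=[
    [[-15,0,0,0],[-30,0,0,0],[-45,0,0,0],[-60,0,0,0],[-77,0,0,0]],
  ],
)

```text
t: 11.17
tcp_pos: [0.478, -0.0859, 0.0449]
tool_rot: [0.698, 0.716, 0.0, 0.0]
force: [0.6, -0.1, -1.7]
finger_gap: 0.233
gripper_force: 98.7
```

drive_tool(
  deltas=[
    [[0,0,0,0],[0,0,0,0],[0,0,-28,0],[0,0,-56,0],[0,0,-56,0]],
  ],
)

```text
t: 11.58
tcp_pos: [0.4799, -0.085, 0.104]
tool_rot: [0.698, 0.717, 0.001, 0.003]
force: [1.5, -0.6, -0.1]
finger_gap: 0.229
gripper_force: 98.8
```

drive_tool(
  deltas=[
    [[35,0,0,0],[70,0,0,0],[105,0,0,0],[140,0,0,0],[175,0,0,0]],
  ],
)

```text
t: 12.0
tcp_pos: [0.472, 0.0922, 0.1]
tool_rot: [0.698, 0.716, -0.0, -0.0]
force: [0.3, -0.9, -1.6]
finger_gap: 0.224
gripper_force: 98.8
```

Run:
```python
from h import *
save("top","t3",(190,170,350,280),4.8)
plan([])
```

```text
now [470.8  97.7 100.   91.7] t 12.05 q6 -0.06
```

View pics/t3.png

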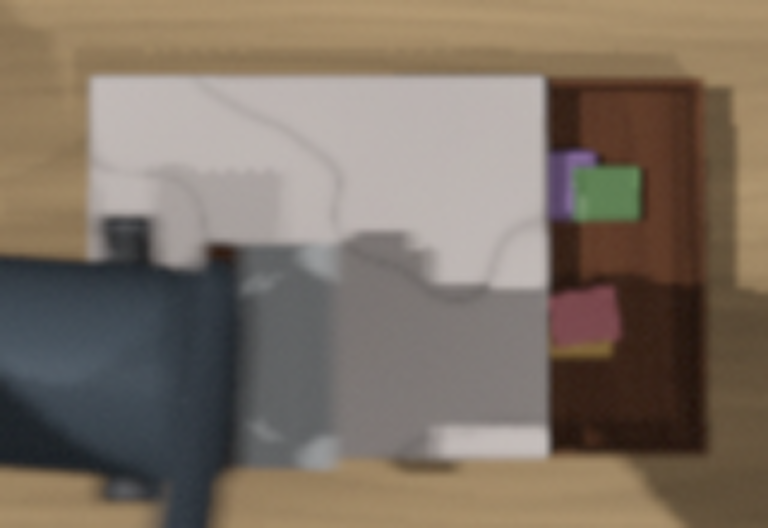

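All four offcuts are in the tray: violet (572,185), green (605,192), and pink lying on yellow (585,320). Next I lay the scraper on the free counter to the left.

Run:
```python
from h import *
plan([(500,330,90,91.6),(500,330,8.5,91.6,20)])
```

```text
now [470.8  97.7 100.   91.7] t 12.05 q6 -0.06
-> (500, 330, 90, 91.6) calls 2
   [115.7, 18.0, 5.0, 0.001] rows 4
   [115.7, 17.9, 5.0, 0.001] rows 4
-> (500, 330, 8.5, 91.6, 20) calls 1
   [0.0, 0.0, 81.5, -0.0] rows 5
```

drive_tool(
  deltas=[
    [[29,4.5,1,0],[58,9,3,0],[87,13.5,4,0],[116,18,5,0],[116,18,5,0]],
  ],
)

```text
t: 12.47
tcp_pos: [0.4883, 0.2113, 0.095]
tool_rot: [0.696, 0.718, 0.001, 0.0]
force: [0.8, 0.1, -1.0]
finger_gap: 0.229
gripper_force: 98.7
```

drive_tool(
  deltas=[
    [[29,4.5,1,0],[58,9,3,0],[87,13.5,4,0],[116,18,5,0],[116,18,5,0]],
  ],
)

```text
t: 12.88
tcp_pos: [0.5036, 0.3277, 0.0899]
tool_rot: [0.696, 0.718, 0.002, -0.0]
force: [0.3, -0.1, -1.0]
finger_gap: 0.23
gripper_force: 98.7
```

drive_tool(
  deltas=[
    [[0,0,30,0],[0,0,55,0],[0,0,72,0],[0,0,79,0],[0,0,82,0]],
  ],
)

```text
t: 13.3
tcp_pos: [0.5006, 0.3215, 0.0069]
tool_rot: [0.698, 0.716, -0.003, -0.001]
force: [-6.2, -3.0, 13.6]
finger_gap: 0.227
gripper_force: 100.7
```

drive_tool(
  deltas=[
    [[0,0,0,0],[0,0,0.5,0],[0,0,0.5,0]],
  ],
)

```text
t: 13.55
tcp_pos: [0.5041, 0.3231, 0.0087]
tool_rot: [0.698, 0.716, 0.001, 0.0]
force: [-0.4, 0.6, -0.4]
finger_gap: 0.221
gripper_force: 98.7
```

drive_tool(
  deltas=[
    [[0,0,0,0],[0,0,0,0],[0,0,0,0],[0,0,0,0],[0,0,0,0]],
  ],
  jaw=60,
  force=20,
)

```text
t: 13.97
tcp_pos: [0.5033, 0.323, 0.0081]
tool_rot: [0.698, 0.716, 0.0, 0.0]
force: [-0.4, -0.5, -0.2]
finger_gap: 0.706
gripper_force: 0.0
```

drive_tool(
  deltas=[
    [[0,0,-30,0],[0,0,-60,0],[0,0,-90,0],[0,0,-90,0],[0,0,-90,0]],
  ],
)

```text
t: 14.38
tcp_pos: [0.5045, 0.3235, 0.0999]
tool_rot: [0.698, 0.716, 0.002, 0.001]
force: [-0.7, 0.3, -0.9]
finger_gap: 0.701
gripper_force: 0.0
```

drive_tool(
  deltas=[
    [[100,0,-40,0.48],[100,0,-40,0.48],[100,0,-40,0.48],[100,0,-40,0.48],[100,0,-40,0.48]],
  ],
)

```text
t: 14.8
tcp_pos: [0.4997, 0.4242, 0.1368]
tool_rot: [0.848, 0.53, -0.0, 0.0]
force: [0.4, 0.6, 0.4]
finger_gap: 0.706
gripper_force: 0.0
```

Run:
```python
from h import *
im=save("top","t4",(40,130,240,280),4)
plan([])
```

```text
now [499.3 422.9 136.2  64.2] t 14.85 q6 0.98
```

View pics/t4.png

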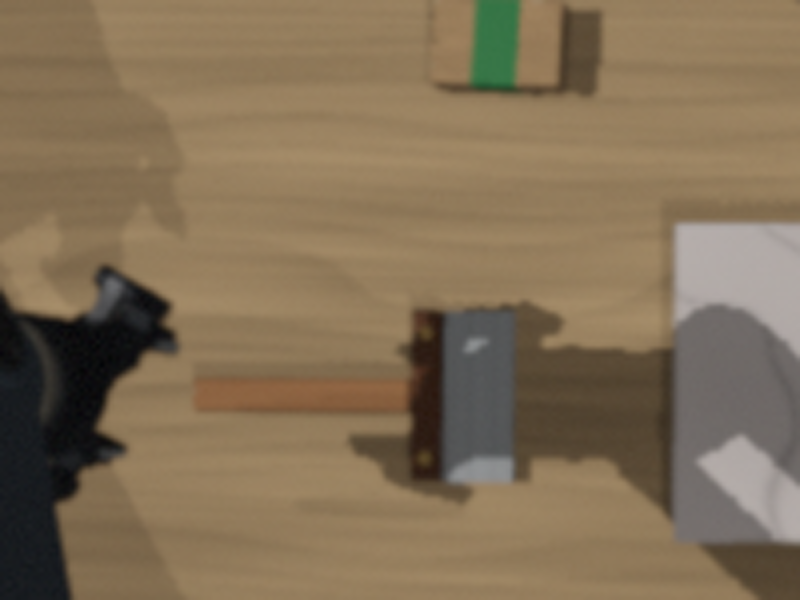

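The scraper lies flat and free, blade edge at (515, 310–480), bar back at 411 and handle end at (195,393) in the crop.

Run:
```python
from h import *
px=np.array([[515,311],[515,481],[411,308],[411,481],[195,393]])/4+[40,130]
w=ray("top",px,[.013,.013,.022,.022,.022])*1000;print(w.round(1))
m=(w[0]+w[1])/2; D=m-w[4]; a=np.degrees(np.arctan2(D[1],D[0]));print("dir",a,np.linalg.norm(D[:2]))
u=np.array([np.cos(np.radians(a)),np.sin(np.radians(a))]);v=np.array([-u[1],u[0]])
o=m[:2]-105*u; print("origin",o)
W=lambda x,y:o+x*u+y*v
print("grip",W(72.5,50))
g=W(72.5,50)
plan([(*g,70,a+90),(*g,3,a+90,18)])
```

```text
[[559.6 229.9  13. ]
 [450.5 226.2  13. ]
 [559.5 295.9  22. ]
 [448.9 291.6  22. ]
 [501.1 437.2  22. ]]
dir -88.9001076215694 209.25406772630487
origin [503.07596429 333.01512167]
grip [554.45843012 261.48825815]
now [499.3 422.9 136.2  64.2] t 14.85 q6 0.98
-> (np.float64(554.4584301213065), np.float64(261.4882581485685), 70, np.float64(1.0998923784305958)) calls 2
   [-60.6, 60.0, 33.1, 0.551] rows 5
   [-20.3, 82.8, 33.1, 0.551] rows 5
-> (np.float64(554.4584301213065), np.float64(261.4882581485685), 3, np.float64(1.0998923784305958), 18) calls 1
   [0.0, 0.0, 67.0, -0.0] rows 4
```

drive_tool(
  deltas=[
    [[-60.6,60,33,0.551],[-60.6,60,33,0.551],[-60.6,60,33,0.551],[-60.6,60,33,0.551],[-60.6,60,33,0.551]],
  ],
  jaw=85.4,
)

```text
t: 15.27
tcp_pos: [0.527, 0.3389, 0.1025]
tool_rot: [0.961, 0.276, -0.003, 0.0]
force: [-0.2, 0.3, 0.2]
finger_gap: 1.004
gripper_force: 0.0
```

drive_tool(
  deltas=[
    [[-20.3,83,33,0.551],[-20.3,83,33,0.551],[-20.3,83,33,0.551],[-20.3,83,33,0.551],[-20.3,83,33,0.551]],
  ],
)

```text
t: 15.68
tcp_pos: [0.554, 0.2581, 0.0696]
tool_rot: [1.0, 0.004, -0.003, 0.001]
force: [0.2, -0.2, -0.2]
finger_gap: 1.002
gripper_force: 0.0
```

drive_tool(
  deltas=[
    [[0,0,20,0],[0,0,40,0],[0,0,52,0],[0,0,60,0],[0,0,60,0]],
  ],
)

```text
t: 16.1
tcp_pos: [0.5532, 0.26, 0.0092]
tool_rot: [1.0, 0.008, -0.003, 0.001]
force: [0.4, 0.5, -0.5]
finger_gap: 1.003
gripper_force: 0.0
```

Run:
```python
from h import *
plan([(554.5,261.5,-2,1.1,6)])
```

```text
now [553.2 260.    9.2   0.9] t 16.1 q6 1.81
-> (554.5, 261.5, -2, 1.1, 6) calls 1
   [1.3, -1.4, 11.2, -0.004] rows 2
```

drive_tool(
  deltas=[
    [[0,-1,5,0],[0,-1,8,0],[0,-1,10.5,0],[0,-1,10.5,0]],
  ],
)

```text
t: 16.43
tcp_pos: [0.5553, 0.2623, 0.0014]
tool_rot: [1.0, 0.008, 0.0, -0.0]
force: [-0.4, -0.1, 0.1]
finger_gap: 1.003
gripper_force: 0.0
```

drive_tool(
  deltas=[
    [[0,0,0,0],[0,0,0,0],[0,0,0,0],[0,0,0,0],[0,0,0,0]],
  ],
  jaw=50,
  force=25,
)

```text
t: 16.85
tcp_pos: [0.5556, 0.2625, 0.002]
tool_rot: [1.0, 0.007, 0.001, -0.0]
force: [-0.7, 1.3, 5.4]
finger_gap: 0.749
gripper_force: 27.8
```

drive_tool(
  deltas=[
    [[0,0,-10,0],[0,0,-20,0],[0,0,-30,0],[0,0,-40,0],[0,0,-50,0]],
  ],
)

```text
t: 17.27
tcp_pos: [0.5554, 0.2621, 0.0526]
tool_rot: [1.0, 0.007, 0.0, -0.0]
force: [0.5, 1.0, -0.4]
finger_gap: 0.747
gripper_force: 28.1
```

drive_tool(
  deltas=[
    [[0,0,-20,0],[0,0,-40,0],[0,0,-60,0],[0,0,-80,0],[0,0,-100,0]],
  ],
)

```text
t: 17.68
tcp_pos: [0.555, 0.262, 0.1531]
tool_rot: [1.0, 0.007, 0.0, -0.0]
force: [1.4, -0.8, -1.4]
finger_gap: 0.745
gripper_force: 28.2
```

Run:
```python
from h import *
im=save("scene","s5",(240,80,490,280),3.2)
plan([])
```

```text
now [557.6 262.9 157.4   0.9] t 17.7333 q6 1.82
```

View pics/s5.png

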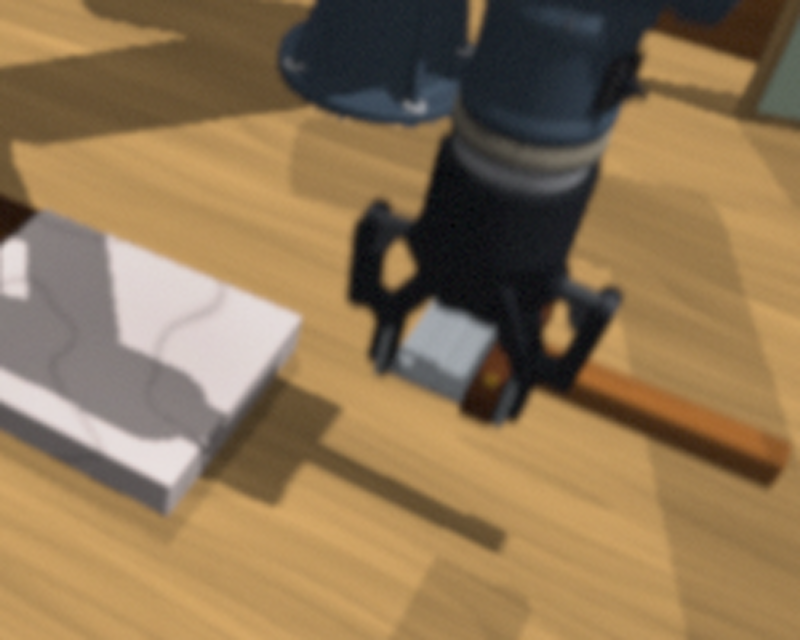

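The scraper is held by one wing (fingers on blade edge and bar back) and has stayed level. I'll carry it to the board's left end wall and press the free wing against it. Lifting along an arc should then roll it onto its side.

Run:
```python
from h import *
plan([(*B(-250,10),150,91.6),(*B(-250,10),8,91.6,25),(*B(-226,10),8,91.6,5)])
```

```text
now [557.6 262.9 157.4   0.9] t 17.7333 q6 1.82
-> (np.float64(522.4156914695113), np.float64(254.58174514732428), 150, 91.6) calls 3
   [-11.8, 2.6, 2.5, -0.528] rows 5
   [-11.5, -3.7, 2.5, -0.528] rows 5
   [-8.0, -9.0, 2.5, -0.528] rows 5
-> (np.float64(522.4156914695113), np.float64(254.58174514732428), 8, 91.6, 25) calls 2
   [-0.0, -0.0, 71.0, 0.0] rows 3
   [-0.0, -0.0, 71.0, 0.0] rows 3
-> (np.float64(523.085810798877), np.float64(230.59110238635577), 8, 91.6, 5) calls 1
   [-24.0, 0.0, -0.0, -0.0] rows 5
```

drive_tool(
  deltas=[
    [[-11.8,2.6,0,-0.11],[-11.8,2.6,0,-0.22],[-11.8,2.6,0,-0.33],[-11.8,2.6,0,-0.43],[-11.8,2.6,0,-0.528]],
  ],
)

```text
t: 18.15
tcp_pos: [0.5432, 0.2593, 0.1516]
tool_rot: [0.963, 0.27, 0.0, 0.0]
force: [-0.7, 0.6, -2.1]
finger_gap: 0.748
gripper_force: 28.3
```

drive_tool(
  deltas=[
    [[-11.5,-3.7,0,-0.11],[-11.5,-3.7,0,-0.22],[-11.5,-3.7,0,-0.33],[-11.5,-3.7,0,-0.43],[-11.5,-3.7,0,-0.528]],
  ],
)

```text
t: 18.57
tcp_pos: [0.5315, 0.2566, 0.1515]
tool_rot: [0.859, 0.512, 0.0, -0.0]
force: [0.5, -0.1, -0.4]
finger_gap: 0.75
gripper_force: 28.3
```

drive_tool(
  deltas=[
    [[-8,-9,0,-0.11],[-8,-9,0,-0.22],[-8,-9,0,-0.33],[-8,-9,0,-0.43],[-8,-9,0,-0.528]],
  ],
)

```text
t: 18.98
tcp_pos: [0.5198, 0.2539, 0.1515]
tool_rot: [0.695, 0.719, 0.0, -0.0]
force: [0.6, 0.2, -1.2]
finger_gap: 0.747
gripper_force: 28.3
```

drive_tool(
  deltas=[
    [[0,0,20,0],[0,0,45,0],[0,0,70,0],[0,0,95,0],[0,0,110,0]],
  ],
)

```text
t: 19.4
tcp_pos: [0.5188, 0.2536, 0.0393]
tool_rot: [0.697, 0.717, -0.001, -0.001]
force: [-0.1, -0.0, -2.3]
finger_gap: 0.752
gripper_force: 28.3
```

Run:
```python
from h import *
plan([(*B(-245,10),10,91.6,10),(*B(-226,10),10,91.6,5)])
```

```text
now [518.8 253.6  39.3  91.6] t 19.4 q6 0.23
-> (np.float64(522.5552996631292), np.float64(249.5836945721225), 10, 91.6, 10) calls 1
   [-4.1, 3.7, 29.3, -0.0] rows 3
-> (np.float64(523.085810798877), np.float64(230.59110238635577), 10, 91.6, 5) calls 1
   [-19.0, -0.0, -0.0, -0.0] rows 4
```

drive_tool(
  deltas=[
    [[0,0,10,0],[0,0,20,0],[0,0,29,0],[0,0,29,0]],
  ],
)

```text
t: 19.73
tcp_pos: [0.5194, 0.2537, 0.0112]
tool_rot: [0.697, 0.717, -0.001, -0.0]
force: [-0.0, -0.6, -1.7]
finger_gap: 0.752
gripper_force: 28.3
```

drive_tool(
  deltas=[
    [[-6,0,0,0],[-11,0,0,0],[-15,0,0,0],[-19,0,0,0],[-22,0,0,0]],
  ],
)

```text
t: 20.15
tcp_pos: [0.521, 0.2313, 0.013]
tool_rot: [0.697, 0.717, 0.0, 0.0]
force: [0.3, -0.0, -0.7]
finger_gap: 0.75
gripper_force: 28.3
```

drive_tool(
  deltas=[
    [[-1,0,0,0],[-2,0,0,0],[-3,0,0,0]],
  ],
)

```text
t: 20.4
tcp_pos: [0.521, 0.2296, 0.0125]
tool_rot: [0.698, 0.716, 0.001, -0.0]
force: [-0.6, 6.1, -1.2]
finger_gap: 0.75
gripper_force: 28.3
```

drive_tool(
  deltas=[
    [[4,0,2,0],[4,0,5,0],[1,0,5,0],[-2,0,5,0],[-2,0,5,0]],
  ],
)

```text
t: 20.82
tcp_pos: [0.5209, 0.2294, 0.0073]
tool_rot: [0.699, 0.715, 0.002, -0.001]
force: [-0.1, 11.6, -1.3]
finger_gap: 0.746
gripper_force: 28.3
```

drive_tool(
  deltas=[
    [[0,0,-7,0],[-0.5,0,-14,0],[-0.5,0,-21,0],[-1,0,-28,0],[-1,0,-28,0]],
  ],
)

```text
t: 21.23
tcp_pos: [0.521, 0.2261, 0.0364]
tool_rot: [0.697, 0.717, 0.001, 0.0]
force: [-0.2, 3.3, -2.8]
finger_gap: 0.75
gripper_force: 29.1
```

```bash
cat >> h.py <<'E'
def duo(name,bs,bt):
    A=[]
    for n,b in(("scene",bs),("top",bt)):
        im=vision.snapshot(n); np.save(f"pics/{name}_{n}.npy",im); A.append(cv2.resize(im[b[1]:b[3],b[0]:b[2],::-1],(400,int(400*(b[3]-b[1])/(b[2]-b[0]))),interpolation=cv2.INTER_CUBIC))
    h=max(a.shape[0] for a in A)
    cv2.imwrite(f"pics/{name}.png",np.hstack([cv2.copyMakeBorder(a,0,h-a.shape[0],0,0,cv2.BORDER_CONSTANT) for a in A]))
E
python3 - <<'E'
from h import *
duo("d6",(270,90,450,270),(70,150,250,330))
E
```

```text
(no output)
```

View pics/d6.png

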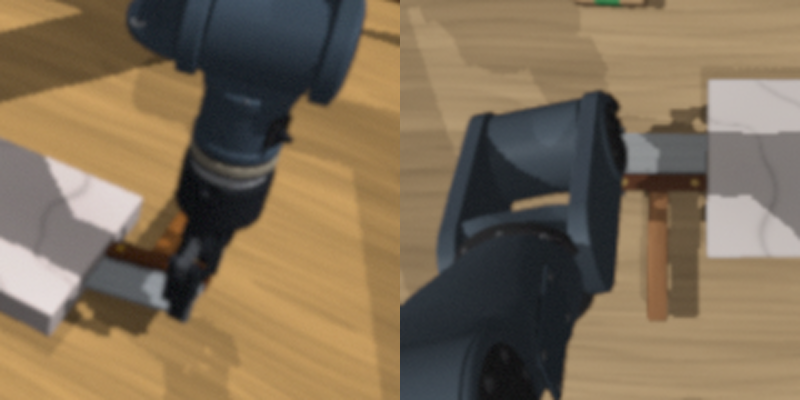

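Run:
```python
from h import *
k=180/400
# bar far-end top pix & near-end top pix in scene
for z in(.03,.045,.06): print(z,(ray("scene",np.array([[113,243],[170,262]])*k+[270,90],z)*1000).round(0).tolist())
# top view: bar right end, handle end corners
for z in(.03,.045,.06): print(z,(ray("top",np.array([[705-400,183],[657-400,318],[647-400,318],[666-400,318]])*k+[70,150],z)*1000).round(0).tolist())
plan([])
```

```text
0.03 [[494.0, 128.0, 30.0], [484.0, 189.0, 30.0]]
0.045 [[508.0, 133.0, 45.0], [498.0, 193.0, 45.0]]
0.06 [[521.0, 139.0, 60.0], [512.0, 197.0, 60.0]]
0.03 [[499.0, 126.0, 30.0], [345.0, 177.0, 30.0], [345.0, 188.0, 30.0], [345.0, 167.0, 30.0]]
0.045 [[498.0, 125.0, 45.0], [347.0, 174.0, 45.0], [346.0, 186.0, 45.0], [347.0, 164.0, 45.0]]
0.06 [[498.0, 123.0, 60.0], [349.0, 172.0, 60.0], [348.0, 183.0, 60.0], [349.0, 162.0, 60.0]]
now [520.9 226.2  35.6  91.6] t 21.3333 q6 0.18
```

Triangulating the free wing's top corner gives z≈33 mm, still at the wall, although the TCP rose 28 mm. The roll is working at about 15°, so I continue the arc.

drive_tool(
  deltas=[
    [[-4.3,0,-9,0],[-7,0,-18,0],[-10.4,0,-26.7,0],[-16.9,0,-39,0],[-25,0,-50.4,0]],
  ],
)

```text
t: 21.75
tcp_pos: [0.521, 0.2002, 0.0863]
tool_rot: [0.697, 0.717, -0.001, -0.0]
force: [0.3, 1.1, -2.8]
finger_gap: 0.747
gripper_force: 28.0
```

drive_tool(
  deltas=[
    [[-9.4,0,-10.2,0],[-20,0,-19,0],[-32,0,-26.5,0],[-44.6,0,-32.3,0],[-44.6,0,-32.3,0]],
  ],
)

```text
t: 22.17
tcp_pos: [0.5231, 0.1538, 0.1196]
tool_rot: [0.698, 0.716, 0.0, 0.001]
force: [-1.1, 2.9, 2.2]
finger_gap: 0.746
gripper_force: 26.9
```

drive_tool(
  deltas=[
    [[-9,0,-3,0],[-16,0,-5,0],[-16,0,-5,0]],
  ],
)

```text
t: 22.42
tcp_pos: [0.5234, 0.1392, 0.1234]
tool_rot: [0.697, 0.717, -0.0, 0.0]
force: [-0.3, 2.5, 3.8]
finger_gap: 0.739
gripper_force: 26.4
```

Run:
```python
from h import *
duo("d7",(270,90,450,270),(70,150,250,330))
for n in("scene","top"):
    im=np.load(f"pics/d7_{n}.npy");hsv=cv2.cvtColor(im,cv2.COLOR_RGB2HSV).astype(int)
    m=(hsv[...,0]<14)&(hsv[...,1]>140)&(hsv[...,2]>60)
    m[:, :]&=True
    yy,xx=np.mgrid[:384,:512]
    b=(100,130,235,330) if n=="top" else (290,130,480,330)
    m&=(xx>b[0])&(xx<b[2])&(yy>b[1])&(yy<b[3])
    for c in big(m,4): print(n,cv2.contourArea(c),cv2.boundingRect(c),np.round(cv2.minAreaRect(c)[0]),np.round(cv2.minAreaRect(c)[1]),round(cv2.minAreaRect(c)[2]))
plan([])
```

```text
scene 46.0 (330, 162, 11, 13) [337. 168.] [ 9. 13.] 45
scene 0.0 (340, 157, 2, 4) [340. 158.] [1. 3.] 18
scene 0.0 (334, 178, 2, 2) [334. 178.] [1. 0.] 135
scene 0.0 (321, 201, 1, 1) [321. 201.] [0. 0.] 0
now [523.2 140.2 123.2  91.6] t 22.5167 q6 0.03
```

```bash
python3 - <<'E'
from h import *
for n in("scene","top"):
    a=np.load(f"pics/d7_{n}.npy").astype(int);b0=np.load({"scene":"pics/scene0.npy","top":"pics/top0.npy"}[n]).astype(int)
    d=np.abs(a-b0).sum(2)>60
    hsv=cv2.cvtColor(a.astype(np.uint8),cv2.COLOR_RGB2HSV).astype(int)
    for nm,m in(("handle",(hsv[...,0]<13)&(hsv[...,1]>120)&(hsv[...,2]>80)),("bar",(hsv[...,0]<16)&(hsv[...,1]>110)&(hsv[...,2]<80)&(hsv[...,2]>25)),("blade",(hsv[...,1]<60)&(hsv[...,2]>100))):
        yy,xx=np.mgrid[:384,:512]; b=(90,130,260,320) if n=="top" else (270,120,480,300)
        m=m&d&(xx>b[0])&(xx<b[2])&(yy>b[1])&(yy<b[3])
        for c in big(m,2):
            if cv2.contourArea(c)>15: 
                r=cv2.minAreaRect(c); print(n,nm,cv2.contourArea(c),cv2.boundingRect(c),np.round(cv2.boxPoints(r)).astype(int).tolist())
E
python3 - <<'E'
import sys;sys.path.insert(0,'.')
from h import *
m={n:vision.camera_model(n) for n in("scene","top")}
# predicted pixels for alpha
for al in(60,75,90):
    a=np.radians(al); ax=np.array([523.2,140.2,132]) # axis at y=51,z=11
    def P(x,y,z): # scraper -> world ; D=+x world, y dir up-tilted
        dy,dz=y-51,z-11
        return (ax+[x-72.5,dy*np.cos(a)-dz*np.sin(a),dy*np.sin(a)+dz*np.cos(a)])/1000
    pts=[P(-105,0,11),P(30,0,11),P(50,-55,11),P(100,-55,11)]
    for n in m:
        u=cv2.projectPoints(np.array(pts),m[n]["rvec"],m[n]["tvec"],m[n]["camera_matrix"],m[n]["D"])[0].reshape(-1,2).round(0)
        print(al,n,u.tolist(),[round(p[2]*1000) for p in pts])
E
```

```text
scene handle 23.5 (332, 167, 8, 6) [[332, 167], [339, 167], [339, 172], [332, 172]]
scene bar 32.5 (320, 173, 17, 29) [[320, 201], [335, 173], [337, 174], [322, 202]]
scene bar 20.5 (328, 164, 9, 10) [[325, 170], [333, 163], [336, 166], [328, 173]]
scene blade 2049.0 (271, 166, 49, 66) [[271, 166], [319, 166], [319, 231], [271, 231]]
scene blade 28.0 (323, 172, 11, 14) [[322, 184], [332, 171], [334, 173], [325, 186]]
top blade 3057.0 (208, 185, 52, 81) [[208, 185], [259, 185], [259, 265], [208, 265]]
top blade 284.5 (150, 210, 37, 11) [[150, 210], [186, 210], [186, 220], [150, 220]]
60 scene [[348.0, 145.0], [322.0, 176.0], [305.0, 191.0], [293.0, 204.0]] [88, 88, 40, 40]
60 top [[208.0, 297.0], [209.0, 240.0], [222.0, 232.0], [223.0, 212.0]] [88, 88, 40, 40]
75 scene [[352.0, 149.0], [326.0, 179.0], [314.0, 198.0], [303.0, 212.0]] [83, 83, 30, 30]
75 top [[203.0, 296.0], [204.0, 240.0], [213.0, 232.0], [213.0, 212.0]] [83, 83, 30, 30]
90 scene [[357.0, 151.0], [331.0, 182.0], [324.0, 204.0], [313.0, 218.0]] [81, 81, 26, 26]
90 top [[197.0, 296.0], [199.0, 239.0], [202.0, 231.0], [203.0, 212.0]] [81, 81, 26, 26]
```

View pics/d7.png

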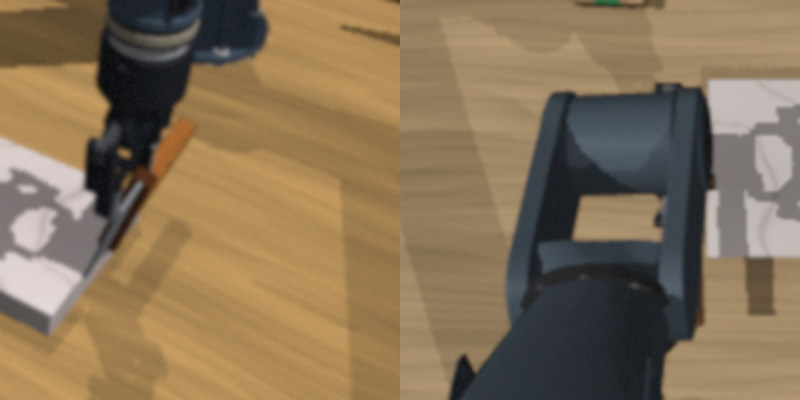

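The scraper is now almost fully on its side by the wall, with the handle end at (190,125) in the left half. The TCP is 15 mm from the wall, which means a roll of about 87°. I'll finish the roll, back off and lower it onto the counter.

drive_tool(
  deltas=[
    [[-2,0,-1,0],[-4,0,-1.5,0],[-4,0,-1.5,0]],
  ],
)

```text
t: 22.77
tcp_pos: [0.5234, 0.1363, 0.1242]
tool_rot: [0.697, 0.717, -0.0, 0.0]
force: [0.6, 2.7, 1.4]
finger_gap: 0.74
gripper_force: 27.2
```

drive_tool(
  deltas=[
    [[12,0,-3,0],[27,0,-3,0],[43,0,-3,0],[60,0,-3,0],[74,0,-3,0]],
  ],
)

```text
t: 23.18
tcp_pos: [0.5201, 0.2116, 0.127]
tool_rot: [0.697, 0.717, -0.001, -0.0]
force: [-0.4, -0.1, -0.8]
finger_gap: 0.739
gripper_force: 28.2
```

drive_tool(
  deltas=[
    [[0,0,6,0],[0,0,12,0],[0,0,18,0],[0,0,22,0],[0,0,22,0]],
  ],
)

```text
t: 23.6
tcp_pos: [0.5202, 0.2094, 0.104]
tool_rot: [0.697, 0.717, -0.001, -0.001]
force: [1.5, -0.1, -0.4]
finger_gap: 0.742
gripper_force: 28.3
```

drive_tool(
  deltas=[
    [[0,0,2,0],[0,0,4,0],[0,0,6,0],[0,0,6,0]],
  ],
)

```text
t: 23.93
tcp_pos: [0.5211, 0.21, 0.0992]
tool_rot: [0.697, 0.717, -0.0, -0.0]
force: [-1.1, -0.2, -0.8]
finger_gap: 0.736
gripper_force: 28.3
```

drive_tool(
  deltas=[
    [[0,0,1,0],[0,0,2,0],[0,0,2,0]],
  ],
)

```text
t: 24.18
tcp_pos: [0.5212, 0.2103, 0.0975]
tool_rot: [0.697, 0.717, -0.0, -0.0]
force: [0.4, -0.0, -1.9]
finger_gap: 0.737
gripper_force: 28.2
```

drive_tool(
  deltas=[
    [[0,0,1,0],[0,0,2,0],[0,0,2,0]],
  ],
)

```text
t: 24.43
tcp_pos: [0.5211, 0.2103, 0.0954]
tool_rot: [0.697, 0.717, -0.0, -0.0]
force: [0.3, 0.1, -0.9]
finger_gap: 0.74
gripper_force: 28.2
```

drive_tool(
  deltas=[
    [[0,0,1,0],[0,0,2,0],[0,0,2,0]],
  ],
)

```text
t: 24.68
tcp_pos: [0.5211, 0.2103, 0.0933]
tool_rot: [0.697, 0.717, -0.0, -0.0]
force: [0.6, -0.4, -0.9]
finger_gap: 0.738
gripper_force: 28.2
```

drive_tool(
  deltas=[
    [[0,0,1,0],[0,0,2,0],[0,0,2,0]],
  ],
)

```text
t: 24.93
tcp_pos: [0.5211, 0.2103, 0.0913]
tool_rot: [0.697, 0.717, -0.0, -0.0]
force: [0.7, -0.0, -1.9]
finger_gap: 0.735
gripper_force: 28.3
```

drive_tool(
  deltas=[
    [[0,0,1,0],[0,0,2,0],[0,0,2,0]],
  ],
)

```text
t: 25.18
tcp_pos: [0.5213, 0.2107, 0.0908]
tool_rot: [0.697, 0.717, 0.0, -0.0]
force: [-1.1, 0.3, 7.0]
finger_gap: 0.739
gripper_force: 29.0
```

drive_tool(
  deltas=[
    [[0,0,1,0],[0,0,2,0],[0,0,2,0]],
  ],
)

```text
t: 25.43
tcp_pos: [0.5219, 0.2112, 0.0901]
tool_rot: [0.697, 0.717, 0.001, 0.0]
force: [-3.0, 1.3, 14.7]
finger_gap: 0.74
gripper_force: 29.8
```

Run:
```python
from h import *
plan([])
for n in("scene","top"):
    im=vision.snapshot(n);np.save(f"pics/e8_{n}.npy",im)
    hsv=cv2.cvtColor(im,cv2.COLOR_RGB2HSV).astype(int);b0=np.load(f"pics/{n}0.npy").astype(int)
    d=np.abs(im.astype(int)-b0).sum(2)>50
    yy,xx=np.mgrid[:384,:512]; b=(90,130,210,320) if n=="top" else (300,110,480,300)
    for nm,m in(("wood",(hsv[...,0]<14)&(hsv[...,1]>125)&(hsv[...,2]>50)),("blade",(hsv[...,1]<70)&(hsv[...,2]>90)),):
        m=m&d&(xx>b[0])&(xx<b[2])&(yy>b[1])&(yy<b[3])
        for c in big(m,3):
            if cv2.contourArea(c)>10: print(n,nm,cv2.contourArea(c),cv2.boxPoints(cv2.minAreaRect(c)).round().astype(int).tolist())
```

```text
now [521.9 211.2  90.1  91.6] t 25.4333 q6 0.16
scene wood 38.0 [[360, 195], [368, 185], [373, 190], [365, 199]]
scene blade 971.5 [[301, 165], [333, 165], [333, 223], [301, 223]]
scene blade 66.5 [[369, 137], [395, 128], [398, 136], [372, 145]]
scene blade 36.0 [[352, 210], [362, 196], [364, 198], [355, 212]]
top wood 14.0 [[172, 246], [174, 234], [178, 235], [176, 246]]
top wood 13.0 [[175, 293], [175, 267], [177, 267], [177, 293]]
top blade 498.5 [[112, 207], [149, 201], [152, 220], [115, 226]]
top blade 89.5 [[148, 257], [155, 256], [158, 272], [150, 273]]
top blade 41.5 [[208, 247], [208, 198], [209, 198], [209, 247]]
```

Run:
```python
from h import *
print((ray("top",[[177.5,267],[177.5,293],[177.5,240]],.066)*1000).round(0).tolist())
# pixel rows colours near handle
im=np.load("pics/e8_top.npy")
for r in(280,290,296,300): print(r,[tuple(int(v) for v in im[r,c]) for c in range(166,186,2)])
m=vision.camera_model("top")
for al in(80,90,100):
    a=np.radians(al); ax=np.array([521.5,211,100.])
    P=lambda x,y,z:(ax+[x-72.5,(y-45)*np.cos(a)-(z-11)*np.sin(a),(y-45)*np.sin(a)+(z-11)*np.cos(a)])/1000
    print(al,cv2.projectPoints(np.array([P(-105,11,0),P(-105,11,22),P(-60,11,0),P(-60,11,22),P(-105,-11,0)]),m["rvec"],m["tvec"],m["camera_matrix"],m["D"])[0].reshape(-1,2).round(1).tolist())
```

```text
[[412.0, 193.0, 66.0], [349.0, 191.0, 66.0], [478.0, 195.0, 66.0]]
280 [(31, 35, 39), (33, 36, 41), (125, 90, 63), (162, 118, 79), (161, 116, 80), (100, 70, 45), (88, 64, 44), (157, 132, 98), (165, 140, 106), (164, 139, 105)]
290 [(45, 47, 47), (109, 81, 61), (158, 114, 77), (163, 117, 78), (159, 114, 77), (107, 74, 48), (86, 64, 43), (158, 133, 99), (166, 142, 107), (166, 142, 106)]
296 [(165, 140, 105), (165, 140, 105), (163, 137, 102), (163, 137, 101), (164, 139, 103), (162, 137, 102), (165, 141, 106), (167, 142, 107), (168, 142, 107), (168, 143, 107)]
300 [(164, 139, 104), (165, 142, 107), (166, 142, 107), (166, 142, 107), (166, 142, 106), (167, 142, 107), (166, 142, 107), (168, 144, 108), (169, 144, 108), (168, 144, 108)]
80 [[167.4, 294.7], [175.9, 295.2], [167.9, 276.2], [176.4, 276.6], [170.7, 293.6]]
90 [[164.9, 294.7], [173.8, 295.0], [165.4, 276.2], [174.3, 276.5], [166.7, 293.6]]
100 [[162.3, 294.7], [171.4, 294.8], [162.8, 276.2], [171.9, 276.3], [162.7, 293.6]]
```

drive_tool(
  deltas=[
    [[-4,0,0,0],[-8,0,0,0],[-12,0,0,0],[-16,0,0,0],[-18,0,0,0]],
  ],
)

```text
t: 25.95
tcp_pos: [0.5228, 0.193, 0.09]
tool_rot: [0.697, 0.717, 0.002, 0.001]
force: [-3.0, 1.5, 12.9]
finger_gap: 0.738
gripper_force: 24.0
```

Run:
```python
from h import *
im=vision.snapshot("top");np.save("pics/e9.npy",im)
for r in(280,290): print(r,[tuple(int(v) for v in im[r,c]) for c in range(166,190,2)])
plan([])
```

```text
280 [(46, 54, 62), (47, 54, 62), (43, 50, 56), (30, 35, 41), (31, 37, 42), (31, 37, 42), (65, 52, 47), (130, 92, 63), (92, 68, 48), (157, 132, 99), (163, 139, 104), (163, 140, 105)]
290 [(45, 52, 57), (43, 50, 56), (44, 50, 57), (43, 49, 56), (35, 41, 46), (39, 40, 41), (130, 94, 66), (144, 102, 68), (87, 64, 43), (157, 133, 99), (166, 142, 107), (166, 142, 107)]
now [522.7 192.7  90.   91.6] t 26.0 q6 0.12
```

drive_tool(
  deltas=[
    [[0,0,-1,0],[0,0,-1,0],[0,0,-1,0],[0,0,-1,0],[0,0,-1,0]],
  ],
  jaw=85.4,
)

```text
t: 26.42
tcp_pos: [0.5215, 0.1923, 0.0882]
tool_rot: [0.697, 0.717, -0.0, -0.0]
force: [-0.6, 0.4, 1.3]
finger_gap: 1.002
gripper_force: 0.2
```

drive_tool(
  deltas=[
    [[0,-4,0,0],[0,-8,0,0],[0,-12,0,0],[0,-16,0,0],[0,-20,0,0]],
  ],
)

```text
t: 26.83
tcp_pos: [0.5009, 0.1918, 0.0884]
tool_rot: [0.697, 0.717, -0.0, -0.0]
force: [-0.4, 0.1, 0.3]
finger_gap: 0.999
gripper_force: 0.2
```

drive_tool(
  deltas=[
    [[0,-3,0,0],[0,-5,0,0],[0,-5,0,0],[0,-5,0,0]],
  ],
)

```text
t: 27.17
tcp_pos: [0.497, 0.1917, 0.0887]
tool_rot: [0.697, 0.717, 0.0, 0.0]
force: [-0.8, -0.8, -0.4]
finger_gap: 1.003
gripper_force: 0.0
```

drive_tool(
  deltas=[
    [[0,0,-15,0],[0,0,-30,0],[0,0,-50,0],[0,0,-75,0],[0,0,-100,0]],
  ],
)

```text
t: 27.58
tcp_pos: [0.4966, 0.1915, 0.1892]
tool_rot: [0.697, 0.717, -0.0, -0.0]
force: [0.4, 0.6, -0.2]
finger_gap: 1.001
gripper_force: 0.0
```

drive_tool(
  deltas=[
    [[130,0,-20,0],[130,0,-20,0],[130,0,-20,0],[130,0,-20,0],[130,0,-20,0]],
  ],
)

```text
t: 28.0
tcp_pos: [0.4933, 0.3244, 0.2092]
tool_rot: [0.696, 0.718, 0.001, 0.0]
force: [-0.4, -0.4, -0.9]
finger_gap: 0.999
gripper_force: 0.0
```

Run:
```python
from h import *
plan([])
for n in("scene","top"):
    im=vision.snapshot(n);np.save(f"pics/e10_{n}.npy",im)
    hsv=cv2.cvtColor(im,cv2.COLOR_RGB2HSV).astype(int);b0=np.load(f"pics/{n}0.npy").astype(int)
    d=np.abs(im.astype(int)-b0).sum(2)>40
    yy,xx=np.mgrid[:384,:512]; b=(120,160,208,320) if n=="top" else (300,110,480,300)
    for nm,m in(("handle",(hsv[...,0]<14)&(hsv[...,1]>125)&(hsv[...,2]>105)),("bar",(hsv[...,0]<14)&(hsv[...,1]>120)&(hsv[...,2]>40)&(hsv[...,2]<=105)),("blade",(hsv[...,1]<75)&(hsv[...,2]>70)),):
        m=m&d&(xx>b[0])&(xx<b[2])&(yy>b[1])&(yy<b[3])
        for c in big(m,3):
            if cv2.contourArea(c)>10: print(n,nm,cv2.contourArea(c),cv2.boxPoints(cv2.minAreaRect(c)).round().astype(int).tolist())
```

```text
now [493.3 324.4 209.2  91.8] t 28.0 q6 0.36
scene bar 92.0 [[345, 222], [354, 178], [363, 180], [353, 224]]
scene blade 1113.5 [[301, 166], [333, 166], [333, 227], [301, 227]]
scene blade 193.5 [[334, 230], [348, 188], [355, 190], [341, 232]]
top bar 41.5 [[172, 242], [182, 242], [182, 248], [172, 248]]
top bar 22.0 [[175, 254], [177, 249], [185, 253], [183, 257]]
top blade 26.5 [[173, 212], [182, 212], [182, 239], [173, 239]]
```

Run:
```python
from h import *
im=np.load("pics/e10_top.npy").astype(int);b0=np.load("pics/top0.npy").astype(int)
d=np.abs(im-b0).sum(2)
for r in range(196,298,6): 
    c=np.where(d[r,160:200]>45)[0]+160
    print(r,[int(v) for v in c],[tuple(int(x) for x in im[r,k]) for k in (172,175,178,181)])
im=np.load("pics/e10_scene.npy").astype(int);b0=np.load("pics/scene0.npy").astype(int)
d=np.abs(im-b0).sum(2)>60
for r in range(140,245,6):
    c=np.where(d[r,325:400])[0]+325; print(r,(int(c[0]),int(c[-1])) if len(c) else None)
```

```text
196 [195, 196, 197, 198, 199] [(155, 131, 97), (155, 131, 97), (156, 132, 98), (155, 131, 97)]
202 [192, 193, 194, 195, 196, 197, 198, 199] [(139, 116, 87), (154, 130, 97), (155, 131, 97), (156, 133, 99)]
208 [190, 191, 192, 193, 194, 195, 196, 197, 198, 199] [(144, 121, 90), (145, 122, 90), (144, 122, 90), (154, 131, 98)]
214 [178, 179, 180, 181, 182, 188, 189, 190, 191, 192, 198, 199] [(140, 117, 87), (140, 118, 87), (128, 108, 82), (69, 65, 61)]
220 [174, 175, 176, 177, 178, 179, 180, 181, 182, 187, 188, 189, 190, 191, 192, 193, 194, 195, 196, 197, 198, 199] [(134, 113, 83), (91, 79, 65), (58, 59, 60), (61, 61, 60)]
226 [173, 174, 175, 176, 177, 178, 179, 180, 181, 182, 183, 184, 185, 186, 187, 188, 189, 190, 191, 192, 193, 194, 195, 196, 197, 198, 199] [(125, 105, 78), (73, 73, 74), (59, 60, 61), (59, 60, 60)]
232 [174, 175, 176, 177, 178, 179, 180, 181, 182, 183, 184, 185, 186, 187, 188, 189, 190, 191, 192, 193, 194, 195, 196, 197, 198, 199] [(123, 103, 77), (78, 77, 77), (56, 57, 59), (39, 35, 34)]
238 [172, 173, 174, 175, 176, 177, 178, 179, 180, 181, 182, 183, 184, 185, 186, 
[... 1087 characters left out ...]
6, 96, 63)]
280 [184, 185, 186, 187, 188, 189, 190, 191, 192, 193, 194, 195, 197, 198, 199] [(152, 128, 95), (137, 113, 83), (133, 94, 62), (137, 97, 64)]
286 [184, 185, 186, 187, 188, 189, 190, 191, 192, 193, 196, 197, 198, 199] [(152, 129, 96), (144, 121, 89), (131, 91, 61), (135, 94, 62)]
292 [184, 185, 186, 187, 188, 189, 190, 191, 192, 195, 196, 197, 198, 199] [(157, 133, 99), (155, 130, 98), (134, 95, 63), (136, 96, 64)]
140 (333, 398)
146 (395, 399)
152 (344, 398)
158 (347, 362)
164 (336, 376)
170 (331, 376)
176 (325, 351)
182 (325, 373)
188 (325, 369)
194 (325, 364)
200 (325, 358)
206 (325, 354)
212 (325, 399)
218 (325, 399)
224 (325, 399)
230 (326, 399)
236 (341, 399)
242 (336, 399)
```

Run:
```python
from h import *
print((ray("top",[[173.5,228],[182.8,228],[174,219],[180,212],[178.5,294],[172.3,244],[183,244]],[.116,.013,.123,.02,.02,.106,.004])*1000).round(1).tolist())
c=vision.camera_model("top");R=cv2.Rodrigues(c["rvec"])[0];print(-R.T@c["tvec"])
# scene: top-front corner & bottom
m=vision.camera_model("scene")
for Yt,Yb in((182,182),(187,182),(192,182)):
  P=[[.50,Yt/1e3,.123],[.53,Yb/1e3,.02],[.46,Yt/1e3,.108]]
  print(Yt,cv2.projectPoints(np.array(P),m["rvec"],m["tvec"],m["camera_matrix"],m["D"])[0].reshape(-1,2).round(1).tolist())
im=np.load("pics/e10_scene.npy").astype(int)
for r in range(184,236,6): print(r,[tuple(int(v) for v in im[r,k]) for k in range(332,366,3)])
```

```text
[[506.1, 195.9, 116.0], [508.4, 191.6, 13.0], [526.8, 194.1, 123.0], [549.0, 199.0, 20.0], [340.7, 196.6, 20.0], [468.5, 199.5, 106.0], [467.3, 191.3, 4.0]]
[ 0.48843175 -0.00222533  1.14756096]
182 [[347.6, 181.2], [333.8, 222.1], [354.6, 175.7]]
187 [[349.8, 182.1], [333.8, 222.1], [356.7, 176.6]]
192 [[352.0, 183.1], [333.8, 222.1], [358.8, 177.6]]
184 [(118, 104, 88), (161, 127, 79), (159, 125, 79), (161, 127, 78), (169, 134, 84), (173, 135, 83), (129, 101, 63), (66, 64, 66), (53, 48, 49), (51, 28, 17), (98, 61, 30), (144, 90, 40)]
190 [(128, 103, 71), (166, 131, 81), (164, 130, 79), (161, 127, 77), (139, 109, 67), (86, 72, 55), (58, 59, 62), (72, 74, 75), (54, 35, 26), (80, 47, 22), (142, 88, 41), (119, 74, 37)]
196 [(103, 80, 51), (151, 118, 72), (116, 91, 55), (94, 74, 44), (92, 74, 50), (68, 67, 68), (93, 96, 99), (64, 53, 50), (63, 34, 17), (106, 67, 31), (119, 87, 49), (144, 113, 72)]
202 [(99, 77, 48), (98, 77, 48), (99, 77, 46), (97, 78, 50), (70, 66, 60), (95, 99, 101), (80, 75, 76), (55, 28, 13), (102, 72, 42), (146, 112, 68), (149, 117, 72), (145, 115, 71)]
208 [(90, 7
[... 231 characters left out ...]
 (99, 101, 106), (60, 47, 45), (72, 47, 27), (135, 106, 67), (146, 114, 72), (153, 121, 76), (159, 125, 79), (178, 141, 88)]
220 [(91, 72, 44), (92, 73, 45), (70, 65, 61), (96, 99, 102), (76, 70, 72), (60, 36, 19), (118, 91, 55), (134, 107, 65), (135, 106, 66), (144, 114, 71), (169, 133, 83), (163, 129, 80)]
226 [(96, 76, 47), (88, 75, 63), (102, 102, 100), (129, 108, 78), (141, 112, 70), (145, 113, 70), (139, 108, 68), (132, 104, 63), (139, 109, 68), (160, 126, 79), (162, 128, 79), (160, 127, 80)]
232 [(166, 131, 81), (170, 135, 86), (152, 120, 73), (146, 115, 72), (149, 117, 73), (144, 114, 71), (137, 109, 67), (138, 109, 68), (149, 118, 73), (168, 133, 83), (162, 127, 79), (163, 129, 80)]
```

The scraper stands on its side: the plate is vertical at Y≈194 mm, with its front edge running from (549, z 20) to (527, z 123). I'll turn the gripper and pinch the plate through its 4 mm thickness.

Run:
```python
from h import *
plan([(526,194,200,1.6),(526,194,58,1.6,22)])
```

```text
now [492.7 321.2 208.1  91.7] t 28.1 q6 0.36
-> (526, 194, 200, 1.6) calls 3
   [-42.7, 9.9, 2.7, 0.524] rows 5
   [-32.0, 29.9, 2.7, 0.524] rows 5
   [-12.8, 41.9, 2.7, 0.524] rows 5
-> (526, 194, 58, 1.6, 22) calls 2
   [0.0, 0.0, 71.0, -0.0] rows 4
   [0.0, 0.0, 71.0, -0.0] rows 4
```

drive_tool(
  deltas=[
    [[-42.7,10,2.7,0.524],[-42.7,10,2.7,0.524],[-42.7,10,2.7,0.524],[-42.7,10,2.7,0.524],[-42.7,10,2.7,0.524]],
  ],
  jaw=45,
)

```text
t: 28.52
tcp_pos: [0.5042, 0.2768, 0.2052]
tool_rot: [0.861, 0.509, -0.001, -0.0]
force: [-0.4, 0.5, 0.1]
finger_gap: 0.524
gripper_force: 0.0
```

drive_tool(
  deltas=[
    [[-32,30,2.7,0.524],[-32,30,2.7,0.524],[-32,30,2.7,0.524],[-32,30,2.7,0.524],[-32,30,2.7,0.524]],
  ],
)

```text
t: 28.93
tcp_pos: [0.5153, 0.2351, 0.2028]
tool_rot: [0.963, 0.27, -0.001, 0.0]
force: [0.5, 0.3, 0.4]
finger_gap: 0.525
gripper_force: 0.0
```

drive_tool(
  deltas=[
    [[-12.8,42,2.7,0.524],[-12.8,42,2.7,0.524],[-12.8,42,2.7,0.524],[-12.8,42,2.7,0.524],[-12.8,42,2.7,0.524]],
  ],
)

```text
t: 29.35
tcp_pos: [0.5263, 0.1933, 0.2002]
tool_rot: [1.0, 0.013, -0.0, 0.0]
force: [-0.5, 0.7, -0.3]
finger_gap: 0.524
gripper_force: 0.0
```

Run:
```python
from h import *
plan([(526,194,58,1.6,22)])
```

```text
now [526.3 193.3 200.2   1.5] t 29.35 q6 1.7
-> (526, 194, 58, 1.6, 22) calls 2
   [-0.2, -0.4, 71.1, -0.001] rows 4
   [-0.2, -0.4, 71.1, -0.001] rows 4
```

drive_tool(
  deltas=[
    [[0,0,25,0],[0,0,50,0],[0,0,75,0],[0,0,90,0],[0,0,100,0]],
  ],
)

```text
t: 29.77
tcp_pos: [0.5252, 0.1938, 0.0984]
tool_rot: [1.0, 0.016, -0.002, 0.0]
force: [-0.2, -0.1, 0.1]
finger_gap: 0.525
gripper_force: 0.0
```

drive_tool(
  deltas=[
    [[0,0,15,0],[0,0,28,0],[0,0,38,0],[0,0,42,0],[0,0,42,0]],
  ],
)

```text
t: 30.18
tcp_pos: [0.5261, 0.1942, 0.0577]
tool_rot: [1.0, 0.014, -0.001, 0.0]
force: [-0.9, -0.9, 0.4]
finger_gap: 0.529
gripper_force: 0.0
```

drive_tool(
  deltas=[
    [[0,0,0,0],[0,0,0,0],[0,0,0,0],[0,0,0,0],[0,0,0,0]],
  ],
  jaw=0,
  force=20,
)

```text
t: 30.6
tcp_pos: [0.5271, 0.1943, 0.0591]
tool_rot: [1.0, 0.014, 0.001, -0.0]
force: [-0.1, -0.3, 1.1]
finger_gap: 0.039
gripper_force: 26.6
```

drive_tool(
  deltas=[
    [[0,0,-8,0],[0,0,-16,0],[0,0,-24,0],[0,0,-32,0],[0,0,-40,0]],
  ],
)

```text
t: 31.02
tcp_pos: [0.5266, 0.1943, 0.0995]
tool_rot: [1.0, 0.013, 0.0, -0.0]
force: [0.9, -0.3, -1.1]
finger_gap: 0.037
gripper_force: 26.1
```

drive_tool(
  deltas=[
    [[0,0,-20,0],[0,0,-40,0],[0,0,-60,0],[0,0,-80,0],[0,0,-100,0]],
  ],
)

```text
t: 31.43
tcp_pos: [0.5262, 0.1943, 0.2001]
tool_rot: [1.0, 0.013, 0.0, -0.0]
force: [0.7, 0.4, -1.3]
finger_gap: 0.042
gripper_force: 26.1
```

```bash
cat >> h.py <<'E'
def look(tag):
    for n in("scene","top"):
        im=vision.snapshot(n);np.save(f"pics/{tag}_{n}.npy",im)
        hsv=cv2.cvtColor(im,cv2.COLOR_RGB2HSV).astype(int);b0=np.load(f"pics/{n}0.npy").astype(int)
        d=np.abs(im.astype(int)-b0).sum(2)>40
        for nm,m in(("handle",(hsv[...,0]<15)&(hsv[...,1]>135)&(hsv[...,2]>85)),("blade",(hsv[...,1]<45)&(hsv[...,2]>75))):
            m=m&d; yy,xx=np.mgrid[:384,:512]
            if n=="top": m&=(yy>90)
            for c in big(m,4):
                if cv2.contourArea(c)>25: print(n,nm,cv2.contourArea(c),cv2.boxPoints(cv2.minAreaRect(c)).round().astype(int).tolist())
E
python3 - <<'E'
from h import *
plan([]);look("f1")
E
```

```text
now [526.2 194.3 200.1   1.5] t 31.4333 q6 1.7
scene handle 413.5 [[88, 70], [110, 57], [123, 80], [102, 93]]
scene handle 394.0 [[105, 17], [125, 10], [135, 38], [116, 45]]
scene handle 52.0 [[313, 0], [336, 0], [336, 4], [313, 4]]
scene handle 51.0 [[372, 136], [384, 128], [388, 133], [375, 141]]
scene blade 4925.0 [[207, 189], [236, 130], [334, 179], [304, 238]]
scene blade 201.5 [[369, 74], [401, 67], [405, 83], [373, 91]]
scene blade 85.5 [[346, 184], [353, 163], [359, 165], [352, 186]]
scene blade 62.0 [[153, 0], [162, 0], [162, 8], [153, 8]]
top handle 47.0 [[310, 199], [312, 195], [330, 203], [328, 207]]
top handle 35.0 [[170, 302], [170, 252], [174, 252], [174, 302]]
top blade 7433.0 [[208, 186], [304, 186], [304, 265], [208, 265]]
top blade 206.0 [[449, 113], [450, 100], [473, 101], [473, 114]]
top blade 190.0 [[80, 96], [100, 86], [105, 99], [86, 108]]
top blade 129.5 [[450, 91], [473, 91], [473, 99], [450, 99]]
```

The plate is pinched and the handle hasn't swung, so I'll use the wall again: turn the handle toward the board's left wall, press its end there, and lift along an arc.

Run:
```python
from h import *
plan([(*B(-335,5),190,91.6),(*B(-335,5),64,91.6,22),(*B(-312,5),64,91.6,6)])
```

```text
now [528.8 194.8 202.4   1.5] t 31.5333 q6 1.7
-> (np.float64(515.0443016028062), np.float64(339.40899673213653), 190, 91.6) calls 3
   [-3.3, -48.3, 4.1, -0.524] rows 5
   [21.3, -43.5, 4.1, -0.524] rows 5
   [40.2, -27.0, 4.1, -0.524] rows 5
-> (np.float64(515.0443016028062), np.float64(339.40899673213653), 64, 91.6, 22) calls 2
   [0.0, 0.0, 63.0, 0.0] rows 3
   [0.0, 0.0, 63.0, 0.0] rows 3
-> (np.float64(515.6864992934483), np.float64(316.41796408620837), 64, 91.6, 6) calls 1
   [-23.0, 0.0, -0.0, -0.0] rows 4
```

drive_tool(
  deltas=[
    [[-3.3,-48.3,4,-0.11],[-3.3,-48.3,4,-0.22],[-3.3,-48.3,4,-0.33],[-3.3,-48.3,4,-0.43],[-3.3,-48.3,4,-0.524]],
  ],
)

```text
t: 31.95
tcp_pos: [0.5209, 0.2427, 0.1933]
tool_rot: [0.962, 0.275, -0.001, -0.0]
force: [0.2, 0.2, -1.0]
finger_gap: 0.041
gripper_force: 26.1
```

drive_tool(
  deltas=[
    [[21,-43.5,4,-0.11],[21,-43.5,4,-0.22],[21,-43.5,4,-0.33],[21,-43.5,4,-0.43],[21,-43.5,4,-0.524]],
  ],
)

```text
t: 32.37
tcp_pos: [0.5159, 0.2907, 0.1891]
tool_rot: [0.858, 0.514, -0.001, -0.0]
force: [0.2, 0.2, -1.3]
finger_gap: 0.042
gripper_force: 26.1
```

drive_tool(
  deltas=[
    [[40,-27,4,-0.11],[40,-27,4,-0.22],[40,-27,4,-0.33],[40,-27,4,-0.43],[40,-27,4,-0.524]],
  ],
)

```text
t: 32.78
tcp_pos: [0.5111, 0.3386, 0.185]
tool_rot: [0.695, 0.719, -0.001, -0.001]
force: [-0.9, -0.8, -1.3]
finger_gap: 0.041
gripper_force: 26.1
```

Run:
```python
from h import *
plan([(*B(-335,5),66,91.6,22)]);look("f2")
```

```text
now [511.1 338.6 185.   91.9] t 32.7833 q6 0.37
-> (np.float64(515.0443016028062), np.float64(339.40899673213653), 66, 91.6, 22) calls 2
   [0.3, 2.0, 59.5, 0.003] rows 3
   [0.3, 2.0, 59.5, 0.003] rows 3
scene handle 383.0 [[107, 16], [125, 10], [135, 38], [117, 44]]
scene handle 382.0 [[88, 70], [110, 57], [123, 80], [101, 93]]
scene handle 54.5 [[313, 0], [337, 0], [337, 5], [313, 5]]
scene handle 44.5 [[332, 172], [332, 169], [370, 175], [369, 179]]
scene blade 5698.5 [[207, 189], [236, 131], [334, 179], [304, 238]]
scene blade 59.5 [[153, 0], [162, 0], [162, 8], [153, 8]]
scene blade 48.0 [[476, 121], [492, 117], [493, 122], [477, 125]]
scene blade 35.0 [[483, 112], [503, 106], [504, 110], [484, 117]]
top blade 7034.0 [[207, 186], [304, 186], [304, 265], [207, 265]]
```

Run:
```python
from h import *
m=vision.camera_model("scene")
for e in(5,12,17,25):
    a=np.radians(e);g=np.array([512,339,204.])
    P=lambda x,y,z:(g+[z-11,(x-95)*np.cos(a)-(y-8)*np.sin(a),(x-95)*np.sin(a)+(y-8)*np.cos(a)])/1000
    print(e,cv2.projectPoints(np.array([P(-105,11,11),P(-105,-11,11),P(20,11,11),P(20,-11,11)]),m["rvec"],m["tvec"],m["camera_matrix"],m["D"])[0].reshape(-1,2).round(1).tolist(),P(-105,-11,11)*1000)
im=np.load("pics/f2_scene.npy").astype(int)
for c in range(326,384,6): print(c,[(r,tuple(int(v) for v in im[r,c])) for r in range(158,190,3) if im[r,c,0]-im[r,c,2]>60])
```

```text
5 [[331.0, 151.6], [330.4, 160.4], [392.8, 172.1], [390.8, 181.3]] [512.         141.41701949 167.64115219]
12 [[330.8, 161.5], [331.4, 170.4], [392.1, 176.0], [391.5, 185.4]] [512.         147.32080198 143.83285742]
17 [[331.5, 168.6], [332.9, 177.4], [391.9, 178.9], [392.3, 188.4]] [512.         153.2941112  127.35586869]
25 [[333.9, 179.8], [336.5, 188.4], [392.3, 183.5], [394.2, 193.0]] [512.         165.76818957 102.2564997 ]
326 [(158, (172, 134, 82)), (161, (174, 136, 85)), (164, (178, 140, 87)), (167, (175, 137, 86)), (170, (171, 134, 82)), (173, (171, 137, 89))]
332 [(158, (166, 131, 80)), (161, (172, 135, 82)), (164, (176, 139, 86)), (167, (164, 127, 77)), (170, (92, 60, 28))]
338 [(158, (172, 136, 84)), (161, (167, 131, 82)), (164, (176, 138, 85)), (167, (170, 131, 81)), (170, (96, 63, 33)), (185, (164, 130, 81)), (188, (167, 131, 82))]
344 [(158, (176, 138, 85)), (161, (176, 139, 87)), (164, (166, 131, 80)), (167, (173, 137, 84)), (170, (118, 86, 49)), (185, (159, 123, 77)), (188, (168, 133, 82))]
350 [(158, (180, 141, 88)), (161, (175, 138, 86)), (164, (176, 139, 86)), (
[... 233 characters left out ...]
188, (177, 140, 88))]
362 [(158, (177, 140, 85)), (161, (179, 140, 87)), (164, (178, 141, 88)), (167, (178, 141, 89)), (170, (173, 135, 84)), (176, (86, 52, 22)), (188, (165, 130, 80))]
368 [(158, (180, 141, 88)), (161, (177, 140, 87)), (164, (179, 141, 88)), (167, (177, 139, 86)), (170, (179, 140, 87)), (173, (136, 103, 62)), (176, (86, 53, 25)), (188, (135, 105, 64))]
374 [(158, (164, 129, 80)), (161, (186, 146, 91)), (164, (180, 143, 88)), (167, (178, 140, 87)), (170, (174, 137, 85)), (173, (161, 126, 77))]
380 [(158, (155, 123, 77)), (161, (180, 142, 88)), (164, (186, 147, 91)), (167, (180, 142, 87)), (170, (180, 141, 87)), (173, (168, 132, 82)), (176, (99, 68, 36)), (179, (87, 53, 26))]
```

drive_tool(
  deltas=[
    [[0,0,25,0],[0,0,50,0],[0,0,75,0],[0,0,90,0],[0,0,100,0]],
  ],
)

```text
t: 33.3
tcp_pos: [0.5106, 0.3377, 0.0837]
tool_rot: [0.698, 0.716, -0.002, -0.001]
force: [-1.0, 0.3, -1.3]
finger_gap: 0.041
gripper_force: 26.1
```

drive_tool(
  deltas=[
    [[0,0,8,0],[0,0,15,0],[0,0,20,0],[0,0,20,0]],
  ],
)

```text
t: 33.63
tcp_pos: [0.5122, 0.3384, 0.0659]
tool_rot: [0.697, 0.717, -0.0, -0.0]
force: [0.3, 0.3, -0.8]
finger_gap: 0.041
gripper_force: 26.1
```

drive_tool(
  deltas=[
    [[-6,0,0,0],[-12,0,0,0],[-17,0,0,0],[-20,0,0,0],[-22,0,0,0]],
  ],
)

```text
t: 34.05
tcp_pos: [0.5148, 0.319, 0.0681]
tool_rot: [0.698, 0.716, 0.004, -0.001]
force: [-1.3, 13.6, 3.4]
finger_gap: 0.041
gripper_force: 26.9
```

drive_tool(
  deltas=[
    [[-1,0,0,0],[-2,0,0,0],[-3,0,0,0]],
  ],
)

```text
t: 34.3
tcp_pos: [0.5156, 0.3186, 0.069]
tool_rot: [0.699, 0.715, 0.006, -0.001]
force: [-0.6, 17.3, 5.2]
finger_gap: 0.039
gripper_force: 27.5
```

drive_tool(
  deltas=[
    [[-4.3,0,-13.3,0],[-9.6,0,-26,0],[-17.4,0,-42,0],[-26.5,0,-57,0],[-37,0,-71,0]],
  ],
)

```text
t: 34.72
tcp_pos: [0.5142, 0.277, 0.1389]
tool_rot: [0.697, 0.717, 0.001, -0.0]
force: [-0.8, 1.1, -2.2]
finger_gap: 0.042
gripper_force: 25.9
```

Run:
```python
from h import *
plan([]);look("f3")
```

```text
now [514.2 277.  138.9  91.6] t 34.7167 q6 0.27
scene handle 420.0 [[105, 16], [124, 9], [136, 38], [116, 45]]
scene handle 414.5 [[88, 70], [110, 57], [124, 80], [101, 93]]
scene handle 62.0 [[312, 0], [336, 0], [336, 5], [312, 5]]
scene handle 25.5 [[181, 5], [188, 2], [191, 8], [184, 11]]
scene blade 5712.0 [[207, 189], [238, 129], [334, 179], [303, 239]]
scene blade 185.5 [[413, 123], [448, 112], [454, 129], [418, 141]]
scene blade 70.0 [[152, 0], [162, 0], [162, 9], [152, 9]]
scene blade 31.0 [[397, 195], [399, 194], [411, 218], [409, 219]]
top handle 181.0 [[310, 202], [328, 201], [330, 237], [312, 238]]
top blade 7209.5 [[208, 186], [304, 186], [304, 265], [208, 265]]
top blade 54.0 [[39, 208], [47, 208], [48, 307], [40, 307]]
```

```bash
cat >> h.py <<'E'
def elev(tag,X,g):
    """handle mask in scene -> rays onto plane x=X (m) -> pixels' Y,Z, line fit"""
    im=np.load(f"pics/{tag}_scene.npy").astype(int)
    r=im[...,0]/np.maximum(im[...,1],1); m=(r>1.45)&(im[...,0]>60)&(im[...,0]-im[...,2]>35)
    yy,xx=np.mgrid[:384,:512]; m&=(xx>290)&(xx<460)&(yy>60)&(yy<260)
    b0=np.load("pics/scene0.npy").astype(int); m&=np.abs(im-b0).sum(2)>40
    c=vision.camera_model("scene");R=cv2.Rodrigues(c["rvec"])[0];o=-R.T@c["tvec"]
    for k in big(m,3):
        if cv2.contourArea(k)<15: continue
        uv=k.reshape(-1,2).astype(float)
        p=cv2.undistortPoints(uv.reshape(-1,1,2),c["camera_matrix"],c["D"]).reshape(-1,2)
        d=np.c_[p,np.ones(len(p))]@R; w=o+d*((X-o[0])/d[:,:1])
        q=(w[:,1:]*1000).astype(np.float32); rc=cv2.minAreaRect(q)
        print("area",cv2.contourArea(k),"px",uv.mean(0).round(),"YZ box",cv2.boxPoints(rc).round().astype(int).tolist())
E
python3 - <<'E'
from h import *
elev("f3",.525,None)
E
```

```text
area 479.5 px [343. 205.] YZ box [[119, 32], [137, 12], [248, 109], [230, 130]]
area 33.0 px [385. 215.] YZ box [[264, 115], [287, 88], [293, 93], [270, 119]]
```

The handle is now at 41° with its end still at the wall, so I continue.

drive_tool(
  deltas=[
    [[-13,0,-13,0],[-26,0,-25,0],[-40,0,-36,0],[-55,0,-45,0],[-70,0,-54,0]],
  ],
)

```text
t: 35.23
tcp_pos: [0.5157, 0.2054, 0.192]
tool_rot: [0.697, 0.717, -0.0, -0.0]
force: [0.3, 1.5, -2.5]
finger_gap: 0.039
gripper_force: 23.6
```

drive_tool(
  deltas=[
    [[-10,0,-5,0],[-20,0,-9,0],[-32,0,-12,0],[-42,0,-14.5,0],[-42,0,-14.5,0]],
  ],
)

```text
t: 35.65
tcp_pos: [0.5173, 0.1627, 0.2062]
tool_rot: [0.698, 0.716, -0.0, 0.0]
force: [-1.0, 0.4, -2.7]
finger_gap: 0.046
gripper_force: 22.8
```

Run:
```python
from h import *
plan([]);look("f4");elev("f4",.525,None)
```

```text
now [517.3 162.7 206.2  91.5] t 35.65 q6 0.07
scene handle 391.5 [[109, 14], [128, 9], [135, 38], [116, 43]]
scene handle 386.5 [[88, 71], [109, 58], [123, 80], [102, 93]]
scene blade 4876.5 [[207, 189], [236, 131], [330, 177], [300, 236]]
scene blade 135.0 [[355, 60], [385, 53], [387, 63], [357, 70]]
scene blade 69.5 [[358, 71], [379, 67], [380, 72], [359, 76]]
scene blade 62.5 [[346, 152], [348, 140], [379, 146], [377, 158]]
top handle 57.0 [[310, 197], [315, 192], [332, 205], [327, 211]]
top blade 7377.5 [[208, 186], [304, 186], [304, 265], [208, 265]]
top blade 352.0 [[80, 97], [98, 86], [112, 110], [95, 120]]
top blade 174.5 [[450, 112], [450, 100], [473, 101], [473, 114]]
top blade 115.5 [[453, 91], [473, 91], [473, 99], [453, 99]]
area 295.0 px [329. 187.] YZ box [[128, 31], [146, 27], [174, 163], [156, 167]]
area 71.5 px [351. 167.] YZ box [[155, 188], [219, 174], [221, 182], [156, 196]]
```

The handle stands at 78° (lean about 12°), with its end about 26 mm behind the TCP and 177 mm below it. Next I locate the cup precisely.

Run:
```python
from h import *
im=np.load("pics/top0.npy");hsv=cv2.cvtColor(im,cv2.COLOR_RGB2HSV).astype(int)
yy,xx=np.mgrid[:384,:512]
m=(hsv[...,0]>98)&(hsv[...,0]<125)&(hsv[...,1]>100)&(abs(xx-390)<30)&(abs(yy-248)<25)
k=big(m)[0]; print(cv2.boundingRect(k))
w=ray("top",k.reshape(-1,2)+0.0,.085)*1000
yc=w[:,1].min()+31
r=w[w[:,1]<yc]; 
(cx,cy),rad=cv2.minEnclosingCircle(r[:,:2].astype(np.float32))
A=np.c_[2*r[:,:2],np.ones(len(r))];s=np.linalg.lstsq(A,(r[:,:2]**2).sum(1),rcond=None)[0]
print("rim",yc,"fit",s[:2],np.sqrt(s[2]+s[0]**2+s[1]**2),"enc",cx,cy,rad)
# scene view
im=np.load("pics/scene0.npy");hsv=cv2.cvtColor(im,cv2.COLOR_RGB2HSV).astype(int)
m=(hsv[...,0]>98)&(hsv[...,0]<125)&(hsv[...,1]>120)&(abs(xx-185)<20)&(abs(yy-124)<26)
k=big(m)[0].reshape(-1,2);print(cv2.boundingRect(k))
c=vision.camera_model("scene")
for X in(463,468,473):
  for Y in(-328,):
    t=np.linspace(0,6.283,60);P=np.vstack([np.c_[X+31*np.cos(t),Y+31*np.sin(t),0*t+z] for z in(0,85)])/1000
    u=cv2.projectPoints(P,c["rvec"],c["tvec"],c["camera_matrix"],c["D"])[0].reshape(-1,2);print(X,u.min(0).round(1),u.max(0).round(1))
plan([])
```

```text
(375, 237, 31, 23)
rim -328.05665272757943 fit [ 467.88577987 -333.68699372] 25.513912924347018 enc 467.33831787109375 -336.55084228515625 26.50298309326172
(173, 107, 22, 34)
463 [172.7 104.5] [198.6 141.7]
468 [171.4 105.3] [197.5 142.6]
473 [170.1 106.1] [196.4 143.5]
now [517.  163.9 205.7  91.6] t 35.75 q6 0.07
```

drive_tool(
  deltas=[
    [[6,0,0,0],[10,0,-5,0],[10,0,-20,0],[10,0,-40,0],[10,0,-60,0]],
  ],
  force=50,
)

```text
t: 36.17
tcp_pos: [0.5162, 0.1756, 0.2661]
tool_rot: [0.697, 0.718, -0.001, -0.001]
force: [0.5, 0.6, -1.5]
finger_gap: 0.037
gripper_force: 54.1
```

drive_tool(
  deltas=[
    [[0,0,-10,0],[0,0,-20,0],[0,0,-30,0],[0,0,-30,0]],
  ],
)

```text
t: 36.5
tcp_pos: [0.5177, 0.1751, 0.2976]
tool_rot: [0.697, 0.717, 0.001, 0.001]
force: [0.8, 0.3, -1.7]
finger_gap: 0.037
gripper_force: 54.1
```

Run:
```python
from h import *
plan([(468,-310,298,91.6,36)])
```

```text
now [517.7 175.1 297.6  91.6] t 36.5 q6 0.09
-> (468, -310, 298, 91.6, 36) calls 3
   [-161.1, -21.2, -0.1, 0.0] rows 5
   [-161.2, -21.2, -0.1, 0.0] rows 5
   [-161.2, -21.1, -0.1, 0.0] rows 5
```

drive_tool(
  deltas=[
    [[-20,-3,0,0],[-50,-7,0,0],[-85,-11,0,0],[-120,-16,0,0],[-155,-20,0,0]],
  ],
)

```text
t: 36.92
tcp_pos: [0.5002, 0.0181, 0.295]
tool_rot: [0.697, 0.717, -0.001, -0.001]
force: [0.1, -0.4, -1.9]
finger_gap: 0.036
gripper_force: 54.1
```

drive_tool(
  deltas=[
    [[-35,-5,0,0],[-70,-9,0,0],[-105,-14,0,0],[-140,-18,0,0],[-170,-22,0,0]],
  ],
)

```text
t: 37.33
tcp_pos: [0.4832, -0.1535, 0.2951]
tool_rot: [0.697, 0.717, -0.0, -0.001]
force: [1.0, -0.4, -1.5]
finger_gap: 0.038
gripper_force: 54.1
```

drive_tool(
  deltas=[
    [[-30,-4,0,0],[-60,-8,0,0],[-90,-12,0,0],[-120,-16,0,0],[-140,-19,0,0]],
  ],
)

```text
t: 37.75
tcp_pos: [0.4682, -0.2946, 0.2948]
tool_rot: [0.698, 0.716, -0.0, -0.0]
force: [-0.4, -0.2, -0.8]
finger_gap: 0.036
gripper_force: 54.1
```

drive_tool(
  deltas=[
    [[-12,-2,0,0],[-18,-2,0,0],[-18,-2,0,0]],
  ],
)

```text
t: 38.0
tcp_pos: [0.4673, -0.3105, 0.2952]
tool_rot: [0.698, 0.716, 0.0, -0.001]
force: [0.4, 0.6, -1.8]
finger_gap: 0.038
gripper_force: 54.1
```

Run:
```python
from h import *
plan([])
for n in("scene","top"):
    im=vision.snapshot(n);np.save(f"pics/g1_{n}.npy",im); im=im.astype(int)
    r=im[...,0]/np.maximum(im[...,1],1); m=(r>1.4)&(im[...,0]>50)&(im[...,0]-im[...,2]>30)
    b0=np.load(f"pics/{n}0.npy").astype(int); m&=np.abs(im-b0).sum(2)>40
    yy,xx=np.mgrid[:384,:512]
    m&=(xx>100)&(xx<300)&(yy<160) if n=="scene" else (xx>340)&(xx<480)&(yy>170)&(yy<330)
    for k in big(m,4):
        if cv2.contourArea(k)>15: print(n,cv2.contourArea(k),cv2.boundingRect(k),cv2.boxPoints(cv2.minAreaRect(k)).round(1).tolist())
```

```text
now [ 467.3 -310.5  295.2   91.5] t 38.0 q6 -0.81
scene 380.5 (113, 11, 22, 31) [[106.19999694824219, 16.899999618530273], [123.9000015258789, 9.800000190734863], [135.10000610351562, 37.79999923706055], [117.30000305175781, 44.900001525878906]]
scene 339.5 (165, 54, 20, 49) [[162.60000610351562, 57.099998474121094], [179.6999969482422, 52.5], [192.3000030517578, 98.69999694824219], [175.1999969482422, 103.30000305175781]]
scene 291.0 (101, 62, 22, 31) [[101.0, 62.0], [122.0, 62.0], [122.0, 92.0], [101.0, 92.0]]
scene 49.5 (223, 154, 16, 6) [[223.0, 154.0], [238.0, 154.0], [238.0, 159.0], [223.0, 159.0]]
top 58.5 (383, 246, 25, 4) [[383.0, 246.0], [407.0, 246.0], [407.0, 249.0], [383.0, 249.0]]
top 16.0 (383, 254, 23, 3) [[383.0, 254.0], [405.0, 254.0], [405.0, 256.0], [383.0, 256.0]]
```

Run:
```python
from h import *
c=vision.camera_model("scene");R=cv2.Rodrigues(c["rvec"])[0];o=-R.T@c["tvec"]
im=np.load("pics/g1_scene.npy").astype(int)
r=im[...,0]/np.maximum(im[...,1],1); m=(r>1.4)&(im[...,0]>50)&(im[...,0]-im[...,2]>30)
for row in range(60,112,4): 
    k=np.where(m[row,155:205])[0]+155; print(row,(int(k[0]),int(k[-1])) if len(k) else None, end='; ')
print()
uv=np.array([[176,103],[192,99],[184,101],[171,79],[188,76]],float)
p=cv2.undistortPoints(uv.reshape(-1,1,2),c["camera_matrix"],c["D"]).reshape(-1,2);d=np.c_[p,np.ones(len(p))]@R
for X in(.467,.478): print(X,((o+d*((X-o[0])/d[:,:1]))*1000).round(0).tolist())
print((ray("top",[[383,246],[383,256],[383,251],[407,248]],.118)*1000).round(0).tolist())
it=np.load("pics/g1_top.npy").astype(int)
for row in range(240,262,2): print(row,[tuple(int(v) for v in it[row,k]) for k in range(374,398,3)])
```

```text
60 (166, 195); 64 (167, 183); 68 (170, 183); 72 (173, 184); 76 (173, 182); 80 (174, 182); 84 (174, 183); 88 (174, 183); 92 (174, 183); 96 (174, 183); 100 (175, 183); 104 None; 108 None; 
0.467 [[467.0, -350.0, 103.0], [467.0, -284.0, 139.0], [467.0, -316.0, 122.0], [467.0, -353.0, 175.0], [467.0, -286.0, 204.0]]
0.478 [[478.0, -337.0, 114.0], [478.0, -272.0, 148.0], [478.0, -304.0, 131.0], [478.0, -339.0, 184.0], [478.0, -274.0, 212.0]]
[[473.0, -295.0, 118.0], [450.0, -295.0, 118.0], [462.0, -295.0, 118.0], [469.0, -353.0, 118.0]]
240 [(121, 102, 77), (53, 62, 74), (40, 54, 72), (41, 57, 76), (48, 68, 88), (31, 44, 60), (26, 37, 50), (26, 39, 51)]
242 [(104, 92, 78), (41, 57, 76), (41, 57, 77), (52, 73, 94), (34, 49, 67), (32, 45, 58), (30, 42, 55), (29, 41, 54)]
244 [(72, 73, 78), (42, 61, 80), (43, 61, 80), (58, 79, 103), (33, 43, 56), (46, 50, 57), (31, 41, 53), (32, 38, 48)]
246 [(61, 69, 80), (43, 61, 81), (44, 60, 79), (59, 50, 56), (57, 38, 32), (72, 56, 40), (58, 39, 33), (59, 38, 30)]
248 [(58, 68, 80), (45, 62, 83), (43, 59, 77), (66, 40, 27), (70, 45, 31), (71, 45, 32), (69, 42, 29), (70, 43, 31)]
250 [(66, 71, 80), (45, 63, 82), (45, 61, 78), (68, 59, 56), (84, 78, 76), (84, 78, 77), (84, 79, 78), (88, 81, 79)]
252 [(95, 88, 82), (44, 62, 81), (44, 59, 77), (95, 91, 91), (133, 133, 133), (134, 133, 134), (134, 134, 134), (135, 134, 135)]
254 [(132, 113, 90), (45, 60, 78), (43, 57, 74), (82, 56, 46), (93, 69, 59), (93, 68, 58), (92, 66, 54), (92, 66, 53)]
256 [(144, 121, 91), (85, 80, 77), (41, 57, 73), (62, 49, 50), (72, 55, 59), (71, 49, 39), (67, 42, 33), (68, 44, 36)]
258 [(145, 122, 91), (137, 116, 89), (84, 79, 76), (50, 59, 72), (52, 72, 94), (50, 64, 81), (25, 32, 43), (29, 40, 54)]
260 [(145, 122, 90), (144, 121, 89), (141, 119, 89), (130, 110, 84), (112, 98, 82), (88, 87, 94), (76, 87, 104), (74, 87, 105)]
```

Run:
```python
from h import *
c=vision.camera_model("scene")
pr=lambda P:cv2.projectPoints(np.array(P)/1000.,c["rvec"],c["tvec"],c["camera_matrix"],c["D"])[0].reshape(-1,2).round(1).tolist()
R=cv2.Rodrigues(c["rvec"])[0];print("cam",-R.T@c["tvec"])
e=np.radians(78.4)
for Y in(-342,-336,-330):
    # end-face corners (x along handle up) 
    x=np.array([0,np.cos(e),np.sin(e)]);y=np.array([0,-np.sin(e),np.cos(e)])
    E=np.array([467.5,Y,117.]);C=[E+a*y*11+np.array([b*11,0,0]) for a in(-1,1) for b in(-1,1)]
    u=np.array(pr(C));v=np.array(pr([q+100*x for q in C]));print(Y,"end cols",u[:,0].min(),u[:,0].max(),"rows",u[:,1].min(),u[:,1].max(),"| +100 cols",v[:,0].min(),v[:,0].max(),"rows",v[:,1].mean())
print((ray("top",[[385,251.3],[400,251.3]],.27)*1000).round(1).tolist())
```

```text
cam [1.04993581 0.35123728 0.64605308]
-342 end cols 171.5 183.0 rows 96.1 103.4 | +100 cols 170.5 183.1 rows 68.175
-336 end cols 173.0 184.6 rows 96.7 104.1 | +100 cols 172.2 184.8 rows 68.775
-330 end cols 174.6 186.2 rows 97.4 104.7 | +100 cols 173.9 186.5 rows 69.425
[[465.2, -255.7, 270.0], [465.5, -286.6, 270.0]]
```

The handle end projects to about (466, -335, 118) over the cup at (468, -329), which suits the lean. I lower it in.

drive_tool(
  deltas=[
    [[0,1.5,8,0],[0,1.5,17,0],[0,1.5,26,0],[0,1.5,35,0],[0,1.5,40,0]],
  ],
)

```text
t: 38.52
tcp_pos: [0.4683, -0.3087, 0.2539]
tool_rot: [0.697, 0.717, 0.0, -0.002]
force: [-0.9, 0.1, -1.9]
finger_gap: 0.037
gripper_force: 54.1
```

drive_tool(
  deltas=[
    [[0,0,8,0],[0,0,16,0],[0,0,24,0],[0,0,32,0],[0,0,32,0]],
  ],
)

```text
t: 38.93
tcp_pos: [0.468, -0.3091, 0.2219]
tool_rot: [0.697, 0.717, 0.0, -0.002]
force: [-0.1, -0.3, -1.7]
finger_gap: 0.037
gripper_force: 54.1
```

drive_tool(
  deltas=[
    [[0,0,7,0],[0,0,14,0],[0,0,21,0],[0,0,27,0],[0,0,27,0]],
  ],
)

```text
t: 39.35
tcp_pos: [0.4682, -0.3092, 0.1953]
tool_rot: [0.697, 0.717, 0.0, -0.002]
force: [-0.5, 0.3, -1.7]
finger_gap: 0.036
gripper_force: 54.0
```

drive_tool(
  deltas=[
    [[0,0,2,0],[0,0,4,0],[0,0,6,0],[0,0,6,0]],
  ],
)

```text
t: 39.68
tcp_pos: [0.4689, -0.3098, 0.1907]
tool_rot: [0.697, 0.717, 0.0, -0.0]
force: [-0.1, 0.2, -2.3]
finger_gap: 0.042
gripper_force: 54.1
```

Run:
```python
from h import *
plan([])
im=vision.snapshot("scene");np.save("pics/g2.npy",im);hsv=cv2.cvtColor(im,cv2.COLOR_RGB2HSV).astype(int)
yy,xx=np.mgrid[:384,:512]
m=(hsv[...,0]>98)&(hsv[...,0]<125)&(hsv[...,1]>120)&(abs(xx-185)<40)&(yy>90)&(yy<170)
for k in big(m,2): print(cv2.boundingRect(k),cv2.contourArea(k))
im=im.astype(int);r=im[...,0]/np.maximum(im[...,1],1); m=(r>1.4)&(im[...,0]>50)&(im[...,0]-im[...,2]>30)
for row in range(70,116,3): 
    k=np.where(m[row,155:215])[0]+155; print(row,(int(k[0]),int(k[-1])) if len(k) else None, end='; ')
```

```text
now [ 468.9 -309.8  190.7   91.6] t 39.6833 q6 -0.81
(173, 109, 22, 32) 401.5
70 None; 73 None; 76 None; 79 None; 82 None; 85 (178, 180); 88 (181, 186); 91 (186, 191); 94 (180, 196); 97 (179, 202); 100 (179, 201); 103 (179, 188); 106 (180, 187); 109 (180, 187); 112 (180, 187); 115 None;
```

drive_tool(
  deltas=[
    [[0,0,1,0],[0,0,2,0],[0,0,3,0],[0,0,3,0]],
  ],
)

```text
t: 40.07
tcp_pos: [0.4689, -0.3098, 0.1878]
tool_rot: [0.697, 0.717, -0.0, -0.0]
force: [-0.4, -0.5, -1.6]
finger_gap: 0.036
gripper_force: 54.1
```

drive_tool(
  deltas=[
    [[0,0,1,0],[0,0,2,0],[0,0,2,0]],
  ],
)

```text
t: 40.32
tcp_pos: [0.4694, -0.3102, 0.1874]
tool_rot: [0.697, 0.717, 0.0, 0.001]
force: [-1.7, 1.7, 6.8]
finger_gap: 0.036
gripper_force: 55.4
```

drive_tool(
  deltas=[
    [[0,0,1,0],[0,0,2,0],[0,0,2,0]],
  ],
)

```text
t: 40.57
tcp_pos: [0.4699, -0.3104, 0.1872]
tool_rot: [0.697, 0.717, 0.0, 0.002]
force: [-2.6, 3.5, 16.4]
finger_gap: 0.033
gripper_force: 56.8
```

The handle end is on the cup floor. I relieve the pressure, let go and retreat.

drive_tool(
  deltas=[
    [[0,0,-2,0],[0,0,-3,0],[0,0,-3,0]],
  ],
)

```text
t: 40.82
tcp_pos: [0.4693, -0.3102, 0.1874]
tool_rot: [0.697, 0.717, 0.0, 0.001]
force: [1.3, 0.6, 4.2]
finger_gap: 0.035
gripper_force: 55.0
```

drive_tool(
  deltas=[
    [[0,0,0,0],[0,0,0,0],[0,0,0,0],[0,0,0,0],[0,0,0,0]],
  ],
  jaw=30,
)

```text
t: 41.23
tcp_pos: [0.4689, -0.3099, 0.1866]
tool_rot: [0.697, 0.717, 0.0, -0.0]
force: [0.2, -1.0, -0.6]
finger_gap: 0.353
gripper_force: 0.0
```

drive_tool(
  deltas=[
    [[0,0,0,0],[0,0,-8,0],[0,0,-20,0],[0,0,-40,0],[0,0,-70,0]],
  ],
)

```text
t: 41.65
tcp_pos: [0.4677, -0.3087, 0.2559]
tool_rot: [0.697, 0.717, 0.0, -0.003]
force: [-0.0, 0.1, -0.4]
finger_gap: 0.351
gripper_force: 0.0
```

drive_tool(
  deltas=[
    [[0,0,-25,0],[0,0,-50,0],[0,0,-60,0],[0,0,-60,0],[0,0,-60,0]],
  ],
)

```text
t: 42.07
tcp_pos: [0.4688, -0.3097, 0.3168]
tool_rot: [0.697, 0.717, -0.0, 0.0]
force: [-0.2, -0.1, -1.3]
finger_gap: 0.351
gripper_force: 0.0
```

drive_tool(
  deltas=[
    [[35,0,0,0],[70,0,0,0],[105,0,0,0],[140,0,0,0],[170,0,0,0]],
  ],
)

```text
t: 42.48
tcp_pos: [0.4624, -0.1373, 0.3145]
tool_rot: [0.697, 0.717, -0.0, -0.003]
force: [0.7, 0.3, 0.4]
finger_gap: 0.352
gripper_force: 0.0
```

drive_tool(
  deltas=[
    [[35,0,0,0],[70,0,0,0],[105,0,0,0],[140,0,0,0],[170,0,0,0]],
  ],
)

```text
t: 42.9
tcp_pos: [0.4575, 0.0323, 0.3148]
tool_rot: [0.697, 0.717, -0.001, -0.002]
force: [0.6, 0.1, -1.0]
finger_gap: 0.351
gripper_force: 0.0
```

Run:
```python
from h import *
plan([])
ims={}
for n in("scene","top"): ims[n]=vision.snapshot(n);np.save(f"pics/h_{n}.npy",ims[n])
im=ims["scene"];hsv=cv2.cvtColor(im,cv2.COLOR_RGB2HSV).astype(int);yy,xx=np.mgrid[:384,:512]
m=(hsv[...,0]>98)&(hsv[...,0]<125)&(hsv[...,1]>120)&(abs(xx-185)<40)&(yy>90)&(yy<170)
for k in big(m,2): print("cup",cv2.boundingRect(k),cv2.contourArea(k))
ii=im.astype(int);r=ii[...,0]/np.maximum(ii[...,1],1);b0=np.load("pics/scene0.npy").astype(int);d=np.abs(ii-b0).sum(2)>40
for row in range(40,118,5):
    k=np.where(d[row,140:260])[0]+140; h=np.where((r>1.4)[row,140:260]&d[row,140:260])[0]+140
    print(row,(int(k[0]),int(k[-1])) if len(k) else None,"br",(int(h[0]),int(h[-1])) if len(h) else None)
im=ims["top"];hsv=cv2.cvtColor(im,cv2.COLOR_RGB2HSV).astype(int)
t=(hsv[...,1]>75)&(yy>180)&(yy<270)
for nm,(a,b) in dict(pink=(165,179),green=(45,75),yel=(18,28),viol=(120,150)).items():
    q=(hsv[...,0]>=a)&(hsv[...,0]<=b)&(hsv[...,1]>75)&(hsv[...,2]>60)&(xx>200)&(xx<345)&(yy>183)&(yy<268)
    for k in big(q,1): c=ray("top",k.reshape(-1,2)+0.0,.02)*1000; print(nm,cv2.contourArea(k),c[:,:2].min(0).round(),c[:,:2].max(0).round())
```

```text
now [457.5  32.3 314.8  91.6] t 42.9 q6 -0.2
cup (173, 109, 22, 32) 412.0
40 (153, 166) br None
45 (156, 210) br (163, 179)
50 (140, 226) br (171, 183)
55 (140, 227) br None
60 (141, 227) br None
65 (174, 227) br (179, 180)
70 (173, 228) br None
75 (174, 237) br None
80 (171, 259) br (172, 175)
85 (172, 259) br (175, 180)
90 (177, 259) br (180, 187)
95 (177, 259) br (182, 192)
100 (167, 259) br (181, 203)
105 (155, 259) br (181, 199)
110 (154, 259) br (181, 189)
115 (144, 259) br (181, 185)
pink 120.5 [ 484. -157.] [ 510. -121.]
green 94.5 [ 548. -166.] [ 574. -136.]
yel 100.5 [525. 131.] [622. 147.]
viol 29.5 [ 551. -138.] [ 584. -120.]
```

The scraper stands in the cup, which hasn't moved, and the chips are in the tray with the arm clear. I hand the job in.

```bash
python3 -c "
from station import manip
print(manip.sign_off())"
```

```text
the job is handed in; nothing more can be done
None
```

The job is handed in at about 43 s of 72 s, verdict not shown: all four offcuts were swept into the tray (pushed by the scraper's head bar behind the blade), the scraper was laid flat and let go, then regripped by its blade and stood handle-down in the upright cup, with the bystanders left alone.

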